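# Pack the honing-guide case from the tilt-out bin

### The arm

A 6-joint arm with a two-finger parallel gripper is mounted at the origin on a cart in front of the work surface, level with it; the furniture and walls round the work are solid. World frame = base frame: x ahead of the robot, y to its left, z up, the work surface at z = 0. Lengths are in m, angles in degrees, forces in N, time in s.
With the tool pointing down it reaches from about 0.25 to 0.85 m from the base axis. Payload 12.5 kg.
Tool frame: the origin (TCP) lies at the very end of the fingers, on their centre line; the grasp point (between the pads) lies 19 mm behind it; z points along the fingers, y is the direction in which the jaws open and shut (so a half turn about z gives the same grasp; the last joint's range is limited). The gripper opens to 93 mm and grips with 3 to 60 N. Pads are 15 mm wide; open, the fingers measure 128 mm over their backs; the gripper's body (75 mm by 188 mm) begins 65 mm behind the grasp point.
Start: joints at [-4.847, 20.094, 94.641, -0, 65.266, -4.847], TCP at [0.55, 0, 0.189] pointing down, gripper open.
Joint ranges: [-157.81, 157.81], [-45, 120.19], [0.68, 151.7], [-89.99, 269.99], [4.06, 180], [-164.3, 164.3]. Speed limits (degrees/s): [127.2, 127.2, 159.86, 180, 180, 180].

### API

Orientations are given as a 3x3 rotation matrix whose columns are the frame's x, y, z axes.
In Python, from plant import ctrl gives the robot as it stands.
- The arm moves only by the tool carry_out, never from a script. Its argument "motion" is a list of rows, each an object with "travel": the shift along the tool's x, y, z each as a share of 0.8 m, from -1 to 1, a list of three; "rotation": the turn, a rotation vector about the tool's x, y, z each as a share of 60 degrees, from -1 to 1, a list of three; "hand": the opening, from -1 (shut) to 1 (fully open), so that 0 is half open. A call has 1 to 8 rows; each row is the pose to reach, as a shift and turn from the pose commanded when the call began, along the tool's axes at that moment; what a row does not reach only later rows make up. A row lasts 1/8 s, in which the tool goes at most 62.5 mm and 10.7 degrees, less where a joint would pass 70% of its speed; a pose out of reach is approached as far as the arm can. A call with a number of a shift or a turn outside -1 to 1 is refused whole. A call with a gripper value outside its range is refused whole. The fingers move at their own pace and stop on an object; the grip force is fixed at half the most. Time passes only in rows, so rows that repeat a pose let the fingers close. It gives the time, the measured TCP pose, the force and the opening at its end, in the units of the state.
- ctrl.get_obs(): the state, without advancing time (a new reading comes with each control period).
- ctrl.get_image(name): name is "scene" or "side" or "wrist"; returns the picture (400x640x3 uint8, red, green, blue); there is no depth.
- ctrl.camera_params(name): a dict with "K" (3x3 intrinsics, pixels), "distortion" ([k1, k2, p1, p2, k3] as OpenCV has them; the pictures are not rectified), "world_to_cam" (4x4, takes a point from world to camera coordinates). Camera axes: x right, y down, z forward; pixel columns grow to the right and rows downward; lengths in m; the calibration is good to about 2 mm. A picture is of the moment at which its call begins: read the wrist's pose just before it. camera_params takes no time and is no camera call; for the wrist camera it gives the pose at the moment of the call.
- ctrl.job_done(): hands the job in, once; it reports no verdict.
Trained networks look in the newest picture that a camera, given by its name, has taken for a name from the list of things; names that differ only in an ending like _2 or _b are one class to them, and where a whole thing is asked for, a point or a joint stands for the part that bears it (a point fixed in the world has none). Each returns a list of dicts, best first, with "p" (0 to 1); they miss things now and then, are a little off and sometimes report something else, mostly with a low value. They report only what shows in the picture. A call takes as long as a camera call.
- ctrl.boxes_of(target, camera): "location" ([x, y, z] in m, in the coordinates of the camera as it stood for that picture, good to about 4 mm: the middle of the surface that is visible of it).
- ctrl.outline_of(target, camera): "mask" (400x640 bool, what is visible of it).
- ctrl.pinpoint(target, camera): "location" ([x, y, z] in m, in the coordinates of the camera as it stood for that picture, good to about 4 mm: a listed point, or the origin of a listed thing).
The state is a dict: "t": time; "joint_positions": joint angles; "joint_vel": joint speeds; "effort": joint torques, N m; "ee_pos": TCP position; "ee_rot": TCP orientation; "ft_force": force on the tool from outside, world axes, zero at the start; "moment": the same for the moment, N m; "grip_width": finger opening in m.
Only numpy, scipy, OpenCV 4.12 (cv2) and the standard library are available. Lean on these libraries where they do the work, as an engineer would, in place of code of your own. Each camera call takes 0.05 s, during which the arm holds its last target. There are 200 camera calls.

### The job

Pack all the honing guides (two or three) from the blue tilt-out bin into the wooden case: turn the case's brass button aside, lift out the cover panel and lay it on the bench, tip the bin forward, and stand every guide upright on the floor of the case. Then tip the bin fully home, drop the cover back flush in its frame and turn the button back across it, leaving the other things on the bench alone.

Things in the scene. Friction and masses are not known exactly. Their poses are not given: they have to be found in the camera images.
- housing: grey sheet-steel housing of the bin, 144 (x) x 292 (y) x 124 (z), fixed to the bench, origin in the middle of its underside, x to the rear, so its open front faces -x. Its roof is 4 thick and begins 40 behind the front.
- bin (a joint): tilt angle of the blue bin about its pivot along y at the bottom of its front, rad: 0 shut (front panel upright), grows as the top comes forward out of the housing (towards housing -x), stop at 0.8. Stiff pivot (0.3 Nm): the bin stays where it is left when tipped past about 0.4; nearer shut it may drop home. About 7 N at the handle tips it.
- bin_hinge (a point): point on the bin's pivot axis, middle of its width (66 in front of the housing's origin and 22 above the bench). Its axes are the bin's and tilt with it: x from the front panel to the back, z up the front panel. Bin inside: front panel's inner face at x = 0, floor at z = 5, back wall at x = 96 (35 high), side walls at y = +-130, front panel 92 high. Tipped, the guides slide down to the panel.
- bin_handle (a point): middle of the black bow handle on the top edge of the bin's front panel, on the axis of its round bar (10 thick, 64 long along y, its middle 26 above the panel's edge, open below the bar). From the hinge it lies 118 up the panel and 3 in front. Can be pinched across x from above, 16 above the housing's roof when shut.
- case: shallow wooden case, fixed to the bench, 147 (x) x 287 (y) x 50 (z), origin in the middle of its underside, z up. Inside 110 (x) x 250 (y); floor at z = 6; at z = 42 a ledge carries the cover, in a rebate of 127 x 267 and 8 deep (rim top at z = 50). On its -x side a brass turn-button sits on a dark block.
- tab (a joint): angle of the brass turn-button about the vertical, rad: 0 straight across the rim and over the cover (held; starts at 0 to 0.2), grows counter-clockwise seen from above, stop at 1.8. From 1.3 it is clear of the cover. Stays where it is left (0.04 Nm).
- tab_grip (a point): grip point on the turn-button's axis, 2 above the middle of its wing: x along the button (case x at 0), y across the wing. The wing is 24 long, 8 thick and 18 high, its top 7 above this point and its foot 11 below, on a bar 12 wide which stands 6 above the rim. The axis is 76.5 to the -x side of the case's centre, the grip 67.5 above the bench; pinch the wing from above and twist.
- cover: plywood cover panel, 122 (x) x 262 (y) x 8 (z), 0.25 kg, origin in the middle of its underside; a dark wooden cleat 14 (x) x 70 (y) stands 26 high on the middle of its top. Starts in the case's rebate (either way round fits), 2.5 play a side. The bench between the robot and the bin housing is clear and takes it.
- cover_handle (a point): middle of the cover's cleat, 24 above the cover's underside (10 below the cleat's top); pinch it across x, 14 thick.
- guide_1: grey metal honing guide, 39 (x) x 64 (y) x 31 (z), 0.17 kg; origin mid-underside, z up when it stands on its feet. Its two jaws are blocks 40 wide in x, 31 high, at y -12..+1 and +16..+29, with an open gap between; a dark knurled screw sticks out to y = -35. Pinch one jaw across its flat x sides. Starts standing in the shut bin, +y end towards the bin's front. May be absent (None)
- guide_2: honing guide exactly like guide_1; the guides start in a row along the bin, neighbours' centres about 80 apart (some may be absent: None)
- guide_3: honing guide exactly like guide_1; the guides start in a row along the bin, neighbours' centres about 80 apart (some may be absent: None)
- glue_brush: glue brush with tin handle, 17 x 167 x 8, a bystander on the bench
- sanding_block: cork sanding block 60 x 105 x 29, a bystander on the bench
- tin_of_rouge: round red-lidded tin, 67 across, 28 high, a bystander on the bench

How it is judged:
By the outcome, as a careful person would: the job done as asked, in the order asked, and still so for the second after the job is handed in, with the robot touching nothing.
Of guide_1, guide_2, guide_3 only 2 to 3 are there at a start; the rules pass over those that are not, and their reading is None.
At some moment in a run one of cover may be knocked a few centimetres aside while the robot is not near it.
It also fails if it takes over 210 s, if anything falls off the work surface, if the arm or the gripper's body presses on something with over 40 N, if the wrist force passes 120 N, or if a joint passes its speed limit or range.

## Working session

There is one attempt and no reset: what is moved stays moved. The work goes in short steps, Python scripts to look and compute and a tool call to move; the robot and the scene stay as the last step left them, time stands still between calls to the robot, and variables do not carry over. Pictures are saved under pics/ and viewed, about 12 in all and at most 16, crops included, and the job is handed in when it is done.

Besides the shell and the picture viewer there is one more tool, called as name([rows], argument=value, ...), one row to a line, values as JSON. carry_out: Moves the arm, as the interface text tells. Its arguments: {"type":"object","properties":{"motion":{"type":"array"}},"required":["motion"]}

```bash
ls; mkdir -p pics; cat > h.py <<'E'
import numpy as np, cv2
from plant import ctrl
def w(cam, loc, M=None):
    M = ctrl.camera_params(cam)["world_to_cam"] if M is None else M
    M=np.array(M); return M[:3,:3].T@(np.array(loc)-M[:3,3])
def snap(cam,name=None):
    im=ctrl.get_image(cam)
    if name: cv2.imwrite(f"pics/{name}.png",im[:,:,::-1])
    return im
def pts(cam,names,k=3):
    for n in names:
        print(cam,n,[(round(d["p"],2),w(cam,d["location"]).round(4).tolist()) for d in ctrl.pinpoint(n,cam)[:k]])
def proj(cam,P):
    c=ctrl.camera_params(cam);M=np.array(c["world_to_cam"])
    return cv2.projectPoints(np.array(P,float).reshape(-1,1,3),cv2.Rodrigues(M[:3,:3])[0],M[:3,3],np.array(c["K"]),np.array(c["distortion"]))[0].reshape(-1,2)
E
python3 - <<'E'
from h import *
o=ctrl.get_obs();print({k:np.round(v,4).tolist() for k,v in o.items()})
for c in("scene","side"):
    snap(c,c+"0");pts(c,["housing","bin_hinge","bin_handle","case","tab_grip","cover","cover_handle","guide_1"])
E
```

```text
pics
{'t': 0.0, 'joint_positions': [-4.8472, 20.1247, 94.6775, -0.0016, 65.2647, -4.8474], 'joint_vel': [0.0404, 0.0255, 0.0437, 0.0202, -0.0852, -0.0141], 'effort': [0.0014, -49.7322, -28.5255, 0.07, 0.0258, -0.0002], 'ee_pos': [0.5496, 0.0001, 0.188], 'ee_rot': [[-0.0, 1.0, -0.0012], [1.0, 0.0, 0.0001], [0.0001, -0.0012, -1.0]], 'ft_force': [-0.5037, 0.5208, -0.4154], 'moment': [-0.0084, -0.0329, 0.0061], 'grip_width': 0.0928}
scene housing [(0.63, [0.6839, 0.1744, 0.0015])]
scene bin_hinge [(0.8, [0.6171, 0.1731, 0.0219])]
scene bin_handle [(0.87, [0.6147, 0.1759, 0.1355])]
scene case [(0.67, [0.5255, -0.2801, -0.0049])]
scene tab_grip [(0.45, [0.4506, -0.2727, 0.066]), (0.23, [0.5247, -0.281, -0.0047])]
scene cover [(0.84, [0.5264, -0.2814, 0.0415])]
scene cover_handle [(0.75, [0.5277, -0.2794, 0.064])]
scene guide_1 []
side housing [(0.72, [0.6739, -0.4133, -0.006]), (0.64, [0.6858, 0.1726, -0.0016])]
side bin_hinge [(0.94, [0.6159, 0.1748, 0.0169])]
side bin_handle [(0.6, [0.6159, 0.1706, 0.1331])]
side case []
side tab_grip [(0.53, [0.4453, -0.278, 0.0607])]
side cover [(0.68, [0.5298, -0.2816, 0.0432])]
side cover_handle [(0.88, [0.5244, -0.2795, 0.0633])]
side guide_1 [(0.63, [0.6555, 0.1768, 0.0225])]
```

View pics/scene0.png

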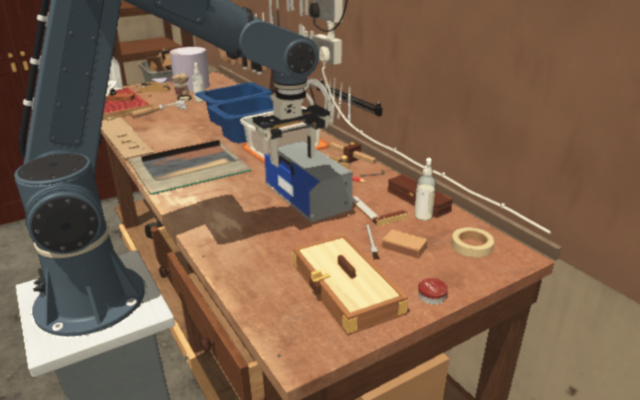

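View pics/side0.png

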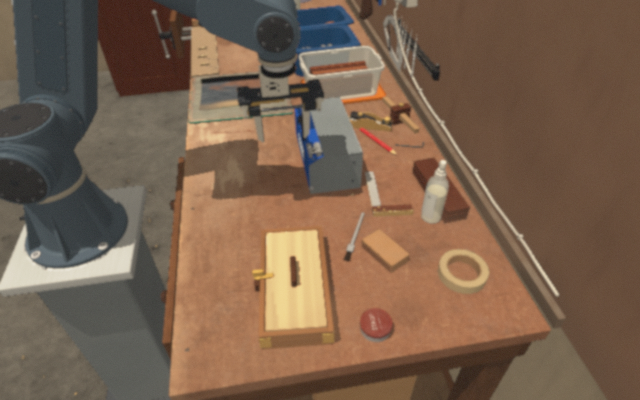

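The case is at about (275–330, 230–340) in the side view with its button on the robot's side. The shut bin is at (330, 145), and the bench between the robot and the bin is clear. I'll go above the case for a wrist look.

carry_out([
  {"travel":[-0.35,-0.1,-0.15],"rotation":[0,0,0],"hand":1},
  {"travel":[-0.35,-0.1,-0.15],"rotation":[0,0,0],"hand":1},
  {"travel":[-0.35,-0.1,-0.15],"rotation":[0,0,0],"hand":1},
  {"travel":[-0.35,-0.1,-0.15],"rotation":[0,0,0],"hand":1},
  {"travel":[-0.35,-0.1,-0.15],"rotation":[0,0,0],"hand":1},
  {"travel":[-0.35,-0.1,-0.15],"rotation":[0,0,0],"hand":1},
  {"travel":[-0.35,-0.1,-0.15],"rotation":[0,0,0],"hand":1},
  {"travel":[-0.35,-0.1,-0.15],"rotation":[0,0,0],"hand":1},
])

```text
t: 1.9
ee_pos: [0.4702, -0.2788, 0.3079]
ee_rot: [[-0.001, 1.0, -0.001], [1.0, 0.001, 0.001], [0.001, -0.001, -1.0]]
ft_force: [0.7, -0.1, -0.7]
grip_width: 0.093
```

```bash
cat >> h.py <<'E'
def go(P,yaw=None):
    "travel shares + rot-z share to reach world TCP P"
    o=ctrl.get_obs();R=np.array(o["ee_rot"]);d=np.array(P)-np.array(o["ee_pos"])
    return (R.T@d/0.8).round(4).tolist()
def st():
    o=ctrl.get_obs();R=np.array(o["ee_rot"]);print("t",round(o["t"],2),"tcp",np.round(o["ee_pos"],4).tolist(),"F",np.round(o["ft_force"],1).tolist(),"w",round(float(o["grip_width"]),4),"yaw(tool y)",round(np.degrees(np.arctan2(R[1,1],R[0,1])),2),"z",R[:,2].round(3).tolist())
def maskrect(cam,n,z):
    "min-area rect of the mask, back-projected on world plane z"
    c=ctrl.camera_params(cam);M=np.array(c["world_to_cam"]);out=[]
    for d in ctrl.outline_of(n,cam)[:3]:
        cs,_=cv2.findContours(d["mask"].astype(np.uint8),0,1);p=max(cs,key=cv2.contourArea).astype(np.float32)
        u=cv2.undistortPoints(p,np.array(c["K"]),np.array(c["distortion"])).reshape(-1,2)
        r=np.c_[u,np.ones(len(u))]@M[:3,:3];o=-M[:3,:3].T@M[:3,3]
        X=o+r*((z-o[2])/r[:,2])[:,None]
        (cx,cy),(a,b),t=cv2.minAreaRect((X[:,:2]*1000).astype(np.float32));print(n,round(d["p"],2),"c",round(cx,1),round(cy,1),"size",round(a,1),round(b,1),"ang",round(t,2))
E
python3 - <<'E'
from h import *
st();snap("wrist","w1");pts("wrist",["case","tab_grip","cover","cover_handle"])
maskrect("wrist","cover",.05);maskrect("wrist","tab_grip",.0745);maskrect("wrist","cover_handle",.076)
E
```

```text
t 1.9 tcp [0.4702, -0.2788, 0.3079] F [0.7, -0.1, -0.7] w 0.093 yaw(tool y) 0.08 z [-0.001, 0.001, -1.0]
wrist case []
wrist tab_grip [(0.46, [0.4483, -0.2754, 0.0655])]
wrist cover [(0.77, [0.5272, -0.2817, 0.0435])]
wrist cover_handle []
cover 0.87 c 526.8 -281.1 size 263.1 121.8 ang 84.39
tab_grip 0.72 c 459.9 -271.2 size 43.7 16.6 ang 0.09
tab_grip 0.3 c 666.8 -158.4 size 142.7 14.7 ang 60.73
cover_handle 0.78 c 523.4 -276.1 size 247.3 115.0 ang 84.53
```

View pics/w1.png

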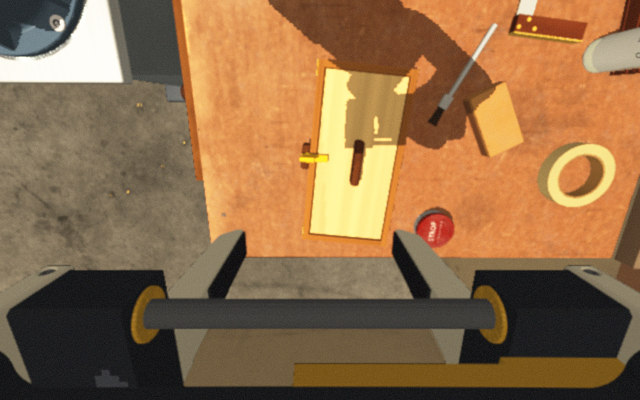

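Wrist view: the cover spans (310–410, 68–240) px, with the yellow button at (313, 158) and the cleat at (357, 163). From these the case centre is (0.527, -0.281) with yaw -5.6° and the button axis is (0.451, -0.274). Button angle is about 0.1 rad. Next I turn the tool and descend.

carry_out([
  {"travel":[0.006,-0.0244,0.2],"rotation":[0,0,1],"hand":0},
  {"travel":[0.006,-0.0244,0.2],"rotation":[0,0,1],"hand":0},
  {"travel":[0.006,-0.0244,0.2],"rotation":[0,0,1],"hand":0},
  {"travel":[0.006,-0.0244,0.2],"rotation":[0,0,1],"hand":0},
  {"travel":[0.006,-0.0244,0.2],"rotation":[0,0,1],"hand":0},
  {"travel":[0.006,-0.0244,0.2],"rotation":[0,0,1],"hand":0},
  {"travel":[0.006,-0.0244,0.2],"rotation":[0,0,1],"hand":0},
  {"travel":[0.006,-0.0244,0.2],"rotation":[0,0,1],"hand":0},
])

```text
t: 3.3
ee_pos: [0.4505, -0.2752, 0.1485]
ee_rot: [[0.865, 0.502, 0.0], [0.502, -0.865, -0.0], [0.0, 0.0, -1.0]]
ft_force: [-0.3, -0.0, 0.5]
grip_width: 0.0463
```

carry_out([
  {"travel":[0,0,0.04],"rotation":[0,0,0.5],"hand":-0.2},
  {"travel":[0,0,0.04],"rotation":[0,0,0.5],"hand":-0.2},
  {"travel":[0,0,0.04],"rotation":[0,0,0.5],"hand":-0.2},
  {"travel":[0,0,0.04],"rotation":[0,0,0.5],"hand":-0.2},
])

```text
t: 3.8
ee_pos: [0.4505, -0.2752, 0.1165]
ee_rot: [[1.0, 0.002, -0.0], [0.002, -1.0, 0.0], [-0.0, -0.0, -1.0]]
ft_force: [-0.9, -0.6, -0.2]
grip_width: 0.0373
```

```bash
python3 - <<'E'
from h import *
st();snap("wrist","w2");pts("wrist",["tab_grip"]);maskrect("wrist","tab_grip",.0745);print(go([.4507,-.2737,.058]),ctrl.get_obs()["joint_positions"])
snap("side");pts("side",["tab_grip"])
E
```

```text
t 3.8 tcp [0.4505, -0.2752, 0.1165] F [-0.9, -0.6, -0.2] w 0.0373 yaw(tool y) -89.86 z [-0.0, 0.0, -1.0]
wrist tab_grip [(0.74, [0.4499, -0.2735, 0.0649])]
tab_grip 0.69 c 463.9 -273.4 size 13.9 46.7 ang 88.84
[0.0003, -0.0018, 0.0732] [-3.64707777e+01  2.28971121e+01  1.01915104e+02  4.71903124e-04
  5.51822916e+01  5.33187293e+01]
side tab_grip [(0.43, [0.4481, -0.2781, 0.0623]), (0.15, [0.5285, -0.2796, 0.0419])]
```

View pics/w2.png

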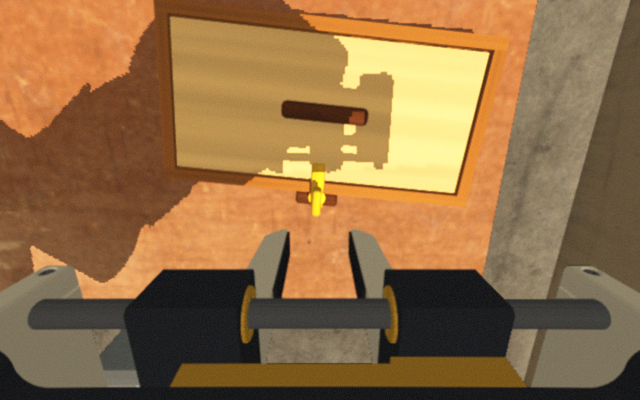

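The button at (317, 190) lies on the jaws' centre line. Descend, pinch and twist it.

carry_out([
  {"travel":[0.0003,-0.0018,0.0732],"rotation":[0,0,0],"hand":-0.2},
  {"travel":[0.0003,-0.0018,0.0732],"rotation":[0,0,0],"hand":-0.2},
  {"travel":[0.0003,-0.0018,0.0732],"rotation":[0,0,0],"hand":-1},
  {"travel":[0.0003,-0.0018,0.0732],"rotation":[0,0,0],"hand":-1},
  {"travel":[0.0003,-0.0018,0.0732],"rotation":[0,0,0],"hand":-1},
  {"travel":[0.0003,-0.0018,0.0732],"rotation":[0,0,0],"hand":-1},
  {"travel":[0.0003,-0.0018,0.0732],"rotation":[0,0,0],"hand":-1},
])

```text
t: 4.92
ee_pos: [0.4508, -0.2738, 0.0582]
ee_rot: [[1.0, 0.0, 0.0], [0.0, -1.0, -0.0], [0.0, 0.0, -1.0]]
ft_force: [0.3, -0.0, -0.4]
grip_width: 0.0004
```

carry_out([
  {"travel":[0,0,0],"rotation":[0,0,-0.13],"hand":-1},
  {"travel":[0,0,0],"rotation":[0,0,-0.26],"hand":-1},
  {"travel":[0,0,0],"rotation":[0,0,-0.39],"hand":-1},
  {"travel":[0,0,0],"rotation":[0,0,-0.52],"hand":-1},
  {"travel":[0,0,0],"rotation":[0,0,-0.65],"hand":-1},
  {"travel":[0,0,0],"rotation":[0,0,-0.78],"hand":-1},
  {"travel":[0,0,0],"rotation":[0,0,-0.9],"hand":-1},
  {"travel":[0,0,0],"rotation":[0,0,-0.9],"hand":-1},
])

```text
t: 5.92
ee_pos: [0.4507, -0.2737, 0.058]
ee_rot: [[0.588, 0.809, -0.0], [0.809, -0.588, 0.0], [-0.0, -0.0, -1.0]]
ft_force: [-1.0, 0.5, -0.4]
grip_width: 0.0005
```

carry_out([
  {"travel":[0,0,0],"rotation":[0,0,-0.13],"hand":-1},
  {"travel":[0,0,0],"rotation":[0,0,-0.26],"hand":-1},
  {"travel":[0,0,0],"rotation":[0,0,-0.39],"hand":-1},
  {"travel":[0,0,0],"rotation":[0,0,-0.52],"hand":-1},
  {"travel":[0,0,0],"rotation":[0,0,-0.52],"hand":-1},
])

```text
t: 6.55
ee_pos: [0.4507, -0.2737, 0.058]
ee_rot: [[0.087, 0.996, -0.0], [0.996, -0.087, 0.0], [0.0, -0.0, -1.0]]
ft_force: [0.4, 0.4, 0.6]
grip_width: 0.0006
```

The fingers closed on nothing (width 0). I'll rise a little and look.

carry_out([
  {"travel":[0,0,-0.1],"rotation":[0,0,0],"hand":-0.2},
  {"travel":[0,0,-0.1],"rotation":[0,0,0.5],"hand":-0.2},
  {"travel":[0,0,-0.1],"rotation":[0,0,1],"hand":-0.2},
  {"travel":[0,0,-0.1],"rotation":[0,0,1],"hand":-0.2},
  {"travel":[0,0,-0.1],"rotation":[0,0,1],"hand":-0.2},
  {"travel":[0,0,-0.1],"rotation":[0,0,1],"hand":-0.2},
  {"travel":[0,0,-0.1],"rotation":[0,0,1],"hand":-0.2},
  {"travel":[0,0,-0.1],"rotation":[0,0,1],"hand":-0.2},
])

```text
t: 7.55
ee_pos: [0.4507, -0.2737, 0.138]
ee_rot: [[0.906, 0.423, -0.0], [0.423, -0.906, 0.0], [-0.0, -0.0, -1.0]]
ft_force: [0.7, -0.3, -0.3]
grip_width: 0.0371
```

```bash
python3 - <<'E'
from h import *
st();im=snap("wrist");pts("wrist",["tab_grip","cover","cover_handle"]);maskrect("wrist","tab_grip",.0745)
a=proj("wrist",[[.4507,-.2737,.0675],[.4507,-.2737,.0745],[.4507,-.2737,.0]]);print(a)
d=ctrl.outline_of("tab_grip","wrist");print([(x["p"],np.argwhere(x["mask"]).min(0),np.argwhere(x["mask"]).max(0)) for x in d])
s=snap("side");pts("side",["tab_grip"]);p=proj("side",[[.4507,-.2737,.0675]]);print(p)
crop=cv2.resize(s[240:310,220:340],None,fx=4,fy=4)
out=np.zeros((680,640,3),np.uint8);c1=cv2.resize(im[60:300,200:440],(600,600))
canvas=np.zeros((600,800,3),np.uint8);canvas[:400,:400]=cv2.resize(im[90:290,220:420],(400,400));canvas[:280,400:]=cv2.resize(s[240:310,220:320],(400,280))
cv2.imwrite("pics/w3.png",canvas[:,:,::-1])
E
```

```text
t 7.55 tcp [0.4507, -0.2737, 0.138] F [0.7, -0.3, -0.3] w 0.0371 yaw(tool y) -64.99 z [-0.0, 0.0, -1.0]
wrist tab_grip [(0.78, [0.4477, -0.2755, 0.0676])]
wrist cover [(0.88, [0.53, -0.2804, 0.0418])]
wrist cover_handle [(0.79, [0.5274, -0.2772, 0.0633])]
tab_grip 0.92 c 462.7 -270.8 size 14.4 46.7 ang 89.2
[[318.59304281 194.73784376]
 [318.58470967 196.93022138]
 [318.6567028  177.98767092]]
[(0.92, array([161, 309]), array([207, 338]))]
side tab_grip [(0.52, [0.4461, -0.2745, 0.0626])]
[[258.1203652  271.59396832]]
```

View pics/w3.png

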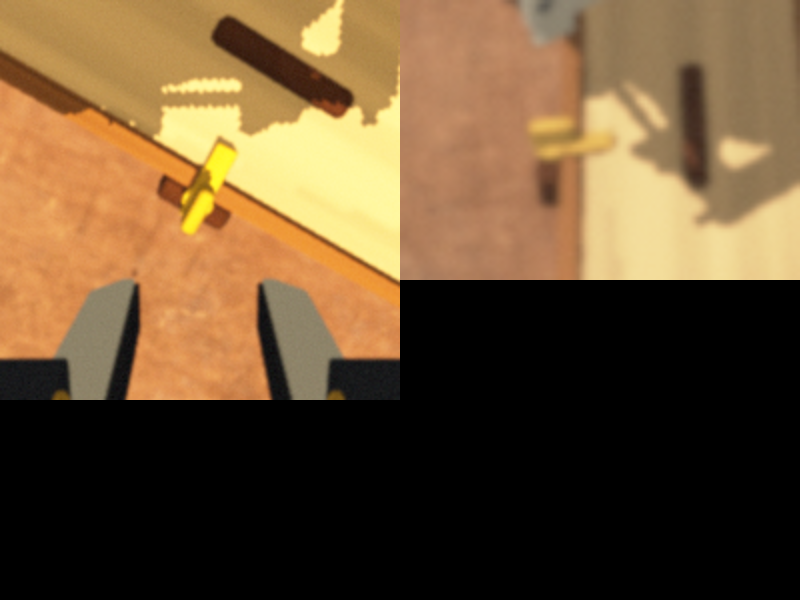

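The picture confirms the lateral aim (button at crop (200, 205)), so the grasp must have been too high. I'll go lower, leaving the tips 2 mm above the rim.

carry_out([
  {"travel":[0,0,0.05],"rotation":[0,0,0.417],"hand":-0.2},
  {"travel":[0,0,0.05],"rotation":[0,0,0.417],"hand":-0.2},
  {"travel":[0,0,0.05],"rotation":[0,0,0.417],"hand":-0.2},
  {"travel":[0,0,0.1075],"rotation":[0,0,0.417],"hand":-0.2},
  {"travel":[0,0,0.1075],"rotation":[0,0,0.417],"hand":-0.2},
  {"travel":[0,0,0.1075],"rotation":[0,0,0.417],"hand":-1},
  {"travel":[0,0,0.1075],"rotation":[0,0,0.417],"hand":-1},
  {"travel":[0,0,0.1075],"rotation":[0,0,0.417],"hand":-1},
])

```text
t: 8.95
ee_pos: [0.4511, -0.274, 0.0529]
ee_rot: [[1.0, 0.003, 0.001], [0.003, -1.0, -0.001], [0.001, 0.001, -1.0]]
ft_force: [0.2, 0.2, 1.0]
grip_width: 0.0114
```

carry_out([
  {"travel":[0,0,0],"rotation":[0,0,0],"hand":-1},
  {"travel":[0,0,0],"rotation":[0,0,0],"hand":-1},
])

```text
t: 9.2
ee_pos: [0.4508, -0.2738, 0.0521]
ee_rot: [[1.0, 0.003, 0.0], [0.003, -1.0, -0.0], [0.0, 0.0, -1.0]]
ft_force: [0.2, -0.1, -0.2]
grip_width: 0.0005
```

```bash
python3 - <<'E'
from h import *
st();im=snap("wrist");s=snap("side");g=snap("scene")
print(proj("wrist",[[.4507,-.2737,.0675]]),proj("wrist",[ctrl.get_obs()["ee_pos"]]))
p=proj("scene",[[.4507,-.2737,.0675]])[0];print(p)
canvas=np.zeros((600,800,3),np.uint8);canvas[:400,:400]=cv2.resize(im[100:300,220:420],(400,400));canvas[:280,400:]=cv2.resize(s[230:300,210:310],(400,280),interpolation=cv2.INTER_CUBIC)
y,x=int(p[1])-40,int(p[0])-50;canvas[280:600,400:]=cv2.resize(g[y:y+80,x:x+100],(400,320),interpolation=cv2.INTER_CUBIC)
cv2.imwrite("pics/w4.png",canvas[:,:,::-1])
E
```

```text
t 9.2 tcp [0.4508, -0.2738, 0.0521] F [0.2, -0.1, -0.2] w 0.0005 yaw(tool y) -89.82 z [0.0, -0.0, -1.0]
[[317.94463395 232.248937  ]] [[318.0487554  223.34157359]]
[316.18145323 273.59710781]
```

View pics/w4.png

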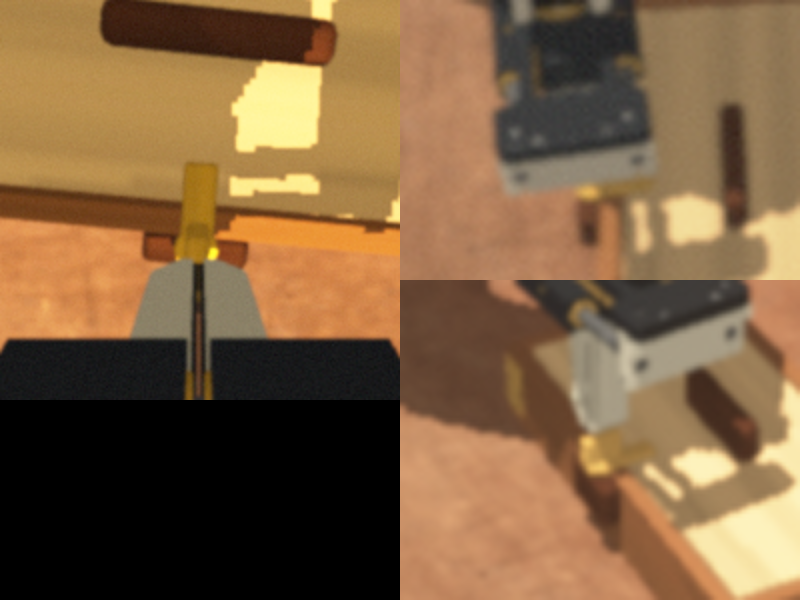

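```bash
python3 - <<'E'
from h import *
for z in(.052,.0675,.0745,.06,.08): print(z,[proj(c,[[.4508,-.2738,z]])[0].round(1) for c in("scene","side","wrist")])
for c in("scene","side","wrist"):
    snap(c)
    for d in ctrl.outline_of("tab_grip",c)[:2]: a=np.argwhere(d["mask"]);print(c,round(d["p"],2),a.min(0),a.max(0),a.mean(0))
E
```

```text
0.052 [array([316.3, 279.2]), array([258.9, 276. ]), array([318.1, 223.2])]
0.0675 [array([316.2, 273.6]), array([258.2, 271.6]), array([318.1, 232.1])]
0.0745 [array([316.2, 271.1]), array([257.8, 269.6]), array([318.1, 236.6])]
0.06 [array([316.3, 276.3]), array([258.5, 273.8]), array([318.1, 227.7])]
0.08 [array([316.2, 269.1]), array([257.6, 268. ]), array([318. , 240.3])]
side 0.61 [274 254] [279 272] [276.64179104 263.08955224]
wrist 0.61 [182 308] [230 328] [206.10992908 318.63238771]
```

```bash
python3 - <<'E'
from h import *
o=ctrl.get_obs();P=np.array(o["ee_pos"]);R=np.array(o["ee_rot"])
for b in(0,.005,.01,.015,.019,.025):
  for xo in (0,.0075,-.0075):
    q=[P+R@[xo,s*.0186,-b] for s in(-1,1)];a=proj("wrist",q);print(b,xo,a.round(1).tolist(),round(float(a[1,0]-a[0,0]),1))
cp=ctrl.camera_params("wrist");M=np.array(cp["world_to_cam"]);print(np.array(cp["K"]),R.T@(-M[:3,:3].T@M[:3,3]-P),(R.T@M[:3,:3].T).round(3))
E
```

```text
0 0 [[292.7, 223.3], [343.4, 223.4]] 50.8
0 0.0075 [[292.4, 213.8], [343.7, 213.8]] 51.3
0 -0.0075 [[292.9, 232.7], [343.2, 232.7]] 50.2
0.005 0 [[292.1, 226.1], [344.0, 226.1]] 51.9
0.005 0.0075 [[291.8, 216.3], [344.3, 216.3]] 52.5
0.005 -0.0075 [[292.3, 235.6], [343.7, 235.7]] 51.4
0.01 0 [[291.4, 228.9], [344.6, 229.0]] 53.2
0.01 0.0075 [[291.1, 218.9], [344.9, 219.0]] 53.8
0.01 -0.0075 [[291.7, 238.7], [344.3, 238.7]] 52.6
0.015 0 [[290.8, 231.9], [345.2, 232.0]] 54.5
0.015 0.0075 [[290.4, 221.7], [345.5, 221.8]] 55.1
0.015 -0.0075 [[291.1, 241.9], [344.9, 241.9]] 53.9
0.019 0 [[290.2, 234.4], [345.7, 234.5]] 55.5
0.019 0.0075 [[289.9, 224.0], [346.1, 224.1]] 56.2
0.019 -0.0075 [[290.5, 244.5], [345.4, 244.6]] 54.9
0.025 0 [[289.3, 238.4], [346.6, 238.4]] 57.2
0.025 0.0075 [[289.0, 227.7], [346.9, 227.8]] 57.9
0.025 -0.0075 [[289.7, 248.7], [346.2, 248.8]] 56.6
[[287.62586524   0.         318.82414464]
 [  0.         287.62586524 195.10547581]
 [  0.           0.           1.        ]] [ 0.0823508   0.00054137 -0.19517072] [[ 0.001 -0.955 -0.297]
 [ 1.     0.001  0.   ]
 [ 0.    -0.297  0.955]]
```

The camera geometry and the scene view agree that the real fingertips end about 27 mm behind the reported TCP, which explains why the pinch closed on air. I'll check this by touching the clear bench gently.

carry_out([
  {"travel":[0,0,-0.03],"rotation":[0,0,0],"hand":-1},
  {"travel":[-0.0625,0,-0.03],"rotation":[0,0,0],"hand":-1},
  {"travel":[-0.0625,0,-0.03],"rotation":[0,0,0],"hand":-1},
  {"travel":[-0.0625,0,0.03],"rotation":[0,0,0],"hand":-1},
  {"travel":[-0.0625,0,0.06],"rotation":[0,0,0],"hand":-1},
  {"travel":[-0.0625,0,0.06],"rotation":[0,0,0],"hand":-1},
])

```text
t: 10.4
ee_pos: [0.4003, -0.2733, 0.0028]
ee_rot: [[1.0, 0.003, -0.002], [0.003, -1.0, 0.002], [-0.002, -0.002, -1.0]]
ft_force: [-0.9, 1.0, 0.5]
grip_width: 0.0005
```

carry_out([
  {"travel":[0,0,0.01],"rotation":[0,0,0],"hand":-1},
  {"travel":[0,0,0.015],"rotation":[0,0,0],"hand":-1},
  {"travel":[0,0,0.015],"rotation":[0,0,0],"hand":-1},
])

```text
t: 10.78
ee_pos: [0.4009, -0.274, -0.0078]
ee_rot: [[1.0, 0.003, 0.0], [0.003, -1.0, -0.0], [0.0, 0.0, -1.0]]
ft_force: [-0.2, -0.5, -0.1]
grip_width: 0.0009
```

carry_out([
  {"travel":[0,0,0.005],"rotation":[0,0,0],"hand":-1},
  {"travel":[0,0,0.01],"rotation":[0,0,0],"hand":-1},
  {"travel":[0,0,0.01],"rotation":[0,0,0],"hand":-1},
])

```text
t: 11.15
ee_pos: [0.4005, -0.2738, -0.0163]
ee_rot: [[1.0, 0.003, -0.0], [0.003, -1.0, 0.0], [-0.0, -0.0, -1.0]]
ft_force: [-1.0, -0.2, -0.4]
grip_width: 0.0008
```

Already 16 mm "below" the bench with no force, so the offset is real. I'll continue in small steps.

carry_out([
  {"travel":[0,0,0.004],"rotation":[0,0,0],"hand":-1},
  {"travel":[0,0,0.006],"rotation":[0,0,0],"hand":-1},
  {"travel":[0,0,0.006],"rotation":[0,0,0],"hand":-1},
])

```text
t: 11.52
ee_pos: [0.4006, -0.2738, -0.021]
ee_rot: [[1.0, 0.003, -0.0], [0.003, -1.0, 0.0], [-0.0, -0.0, -1.0]]
ft_force: [0.0, 0.3, 0.6]
grip_width: 0.0006
```

carry_out([
  {"travel":[0,0,0.0015],"rotation":[0,0,0],"hand":-1},
  {"travel":[0,0,0.0025],"rotation":[0,0,0],"hand":-1},
  {"travel":[0,0,0.0025],"rotation":[0,0,0],"hand":-1},
])

```text
t: 11.9
ee_pos: [0.4007, -0.2739, -0.0229]
ee_rot: [[1.0, 0.003, -0.0], [0.003, -1.0, 0.0], [-0.0, -0.0, -1.0]]
ft_force: [-0.7, 1.6, 0.1]
grip_width: 0.0005
```

carry_out([
  {"travel":[0,0,0.0015],"rotation":[0,0,0],"hand":-1},
  {"travel":[0,0,0.0025],"rotation":[0,0,0],"hand":-1},
  {"travel":[0,0,0.0025],"rotation":[0,0,0],"hand":-1},
])

```text
t: 12.28
ee_pos: [0.4007, -0.2738, -0.0249]
ee_rot: [[1.0, 0.003, -0.0], [0.003, -1.0, 0.0], [-0.0, -0.0, -1.0]]
ft_force: [-0.4, 0.2, 0.4]
grip_width: 0.0005
```

carry_out([
  {"travel":[0,0,0.0015],"rotation":[0,0,0],"hand":-1},
  {"travel":[0,0,0.0025],"rotation":[0,0,0],"hand":-1},
  {"travel":[0,0,0.0025],"rotation":[0,0,0],"hand":-1},
])

```text
t: 12.65
ee_pos: [0.4006, -0.2738, -0.0269]
ee_rot: [[1.0, 0.003, -0.0], [0.003, -1.0, 0.0], [-0.0, -0.0, -1.0]]
ft_force: [0.4, -0.6, 0.4]
grip_width: 0.0005
```

carry_out([
  {"travel":[0,0,0.0013],"rotation":[0,0,0],"hand":-1},
  {"travel":[0,0,0.0013],"rotation":[0,0,0],"hand":-1},
])

```text
t: 12.9
ee_pos: [0.4007, -0.2739, -0.0279]
ee_rot: [[1.0, 0.003, -0.0], [0.003, -1.0, 0.0], [-0.0, -0.0, -1.0]]
ft_force: [0.3, -0.6, -0.2]
grip_width: 0.0007
```

carry_out([
  {"travel":[0,0,0.0013],"rotation":[0,0,0],"hand":-1},
  {"travel":[0,0,0.0013],"rotation":[0,0,0],"hand":-1},
])

```text
t: 13.15
ee_pos: [0.4007, -0.2739, -0.029]
ee_rot: [[1.0, 0.003, -0.0], [0.003, -1.0, 0.0], [-0.0, -0.0, -1.0]]
ft_force: [1.0, -0.0, -0.3]
grip_width: 0.0006
```

carry_out([
  {"travel":[0,0,0.0013],"rotation":[0,0,0],"hand":-1},
  {"travel":[0,0,0.0013],"rotation":[0,0,0],"hand":-1},
])

```text
t: 13.4
ee_pos: [0.4007, -0.2739, -0.0298]
ee_rot: [[1.0, 0.003, 0.0], [0.003, -1.0, -0.0], [0.0, 0.0, -1.0]]
ft_force: [-0.7, 1.1, 4.3]
grip_width: 0.0005
```

carry_out([
  {"travel":[0,0,0.0013],"rotation":[0,0,0],"hand":-1},
  {"travel":[0,0,0.0013],"rotation":[0,0,0],"hand":-1},
])

```text
t: 13.65
ee_pos: [0.4008, -0.274, -0.0299]
ee_rot: [[1.0, 0.003, 0.0], [0.003, -1.0, -0.0], [0.0, 0.0, -1.0]]
ft_force: [-5.3, 4.7, 22.1]
grip_width: 0.0005
```

```bash
python3 - <<'E'
from h import *
st();im=snap("wrist");s=snap("side");g=snap("scene")
P=[ctrl.get_obs()["ee_pos"]];print([proj(c,P)[0].round(1) for c in("scene","side","wrist")]);P[0]=[P[0][0],P[0][1],0.];print([proj(c,P)[0].round(1) for c in("scene","side","wrist")])
canvas=np.zeros((600,800,3),np.uint8);canvas[:400,:400]=cv2.resize(im[100:300,220:420],(400,400));canvas[:280,400:]=cv2.resize(s[250:320,190:290],(400,280),interpolation=cv2.INTER_CUBIC)
p=proj("scene",P)[0];y,x=int(p[1])-40,int(p[0])-50;print(x,y);canvas[280:600,400:]=cv2.resize(g[y:y+80,x:x+100],(400,320),interpolation=cv2.INTER_CUBIC)
cv2.imwrite("pics/w5.png",canvas[:,:,::-1])
E
```

```text
t 13.65 tcp [0.4008, -0.274, -0.0299] F [-5.3, 4.7, 22.1] w 0.0005 yaw(tool y) -89.81 z [0.0, -0.0, -1.0]
[array([298.2, 315. ]), array([240.9, 301.1]), array([318.1, 223.4])]
[array([297.8, 304.9]), array([239.1, 293.5]), array([317.9, 241.8])]
247 264
```

View pics/w5.png

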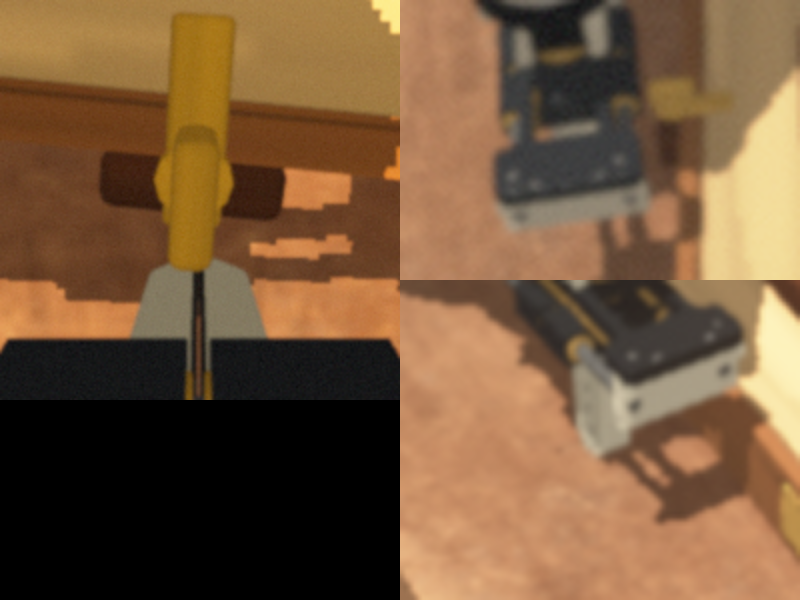

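Contact came at a reported z of -0.0297, so the true tips are 30 mm behind the reported TCP. The calibration is off by that amount along the tool and I'll allow for it from here. Now the proper pinch on the button.

```bash
sed -i 's/d=np.array(P)-np.array(o\["ee_pos"\])/d=np.array(P)+.03*R[:,2]-np.array(o["ee_pos"])/; s/reach world TCP P/reach true-tip P (tip is 30 mm behind reported TCP)/' h.py; python3 -c "
from h import *
print(go([.4507,-.2745,.1]),go([.4507,-.2745,.0575]))"
```

```text
[0.0624, 0.0009, -0.1248] [0.0624, 0.0009, -0.0717]
```

carry_out([
  {"travel":[0,0,-0.07],"rotation":[0,0,0],"hand":-0.2},
  {"travel":[0,0,-0.12],"rotation":[0,0,0],"hand":-0.2},
  {"travel":[0,0,-0.12],"rotation":[0,0,0],"hand":-0.2},
  {"travel":[0.0625,0,-0.12],"rotation":[0,0,0],"hand":-0.2},
  {"travel":[0.0625,0,-0.12],"rotation":[0,0,0],"hand":-0.2},
])

```text
t: 14.42
ee_pos: [0.4525, -0.2736, 0.0641]
ee_rot: [[1.0, 0.004, 0.0], [0.004, -1.0, -0.0], [0.0, 0.0, -1.0]]
ft_force: [-1.2, 0.1, -0.4]
grip_width: 0.037
```

```bash
python3 - <<'E'
from h import *
st();im=snap("wrist");print(go([.4507,-.2745,.0575]))
d=ctrl.outline_of("tab_grip","wrist")[0]["mask"]
for y in range(100,260,6):
    x=np.where(d[y])[0]
    if len(x):print(y,x.min(),x.max(),end="; ")
print(proj("wrist",[[.4507,-.2745,.0745],[.4507-.012,-.2745,.0745],[.4507+.012,-.2745,.0745]]))
E
```

```text
t 14.43 tcp [0.4525, -0.2736, 0.0641] F [-1.2, 0.1, -0.4] w 0.037 yaw(tool y) -89.75 z [0.0, -0.0, -1.0]
[-0.0002, 0.0016, 0.0453]
184 311 328; 190 311 327; 196 312 327; 202 311 326; 208 311 327; 214 309 326; 220 308 327; 226 309 326; 232 310 324; 238 311 323; 244 313 320; [[319.96273242 228.52964045]
 [319.86533865 244.10175549]
 [320.0637067  212.395075  ]]
```

carry_out([
  {"travel":[-0.0005,0,0.0453],"rotation":[0,0,0],"hand":-0.2},
  {"travel":[-0.0005,0,0.0453],"rotation":[0,0,0],"hand":-0.2},
  {"travel":[-0.0005,0,0.0453],"rotation":[0,0,0],"hand":-1},
  {"travel":[-0.0005,0,0.0453],"rotation":[0,0,0],"hand":-1},
  {"travel":[-0.0005,0,0.0453],"rotation":[0,0,0],"hand":-1},
  {"travel":[-0.0005,0,0.0453],"rotation":[0,0,0],"hand":-1},
  {"travel":[-0.0005,0,0.0453],"rotation":[0,0,0],"hand":-1},
])

```text
t: 15.4
ee_pos: [0.4503, -0.2729, 0.0294]
ee_rot: [[1.0, 0.003, -0.0], [0.003, -1.0, 0.001], [-0.0, -0.001, -1.0]]
ft_force: [-0.5, 6.5, 6.9]
grip_width: 0.0074
```

carry_out([
  {"travel":[0,0,-0.002],"rotation":[0,0,-0.1],"hand":-1},
  {"travel":[0,0,-0.002],"rotation":[0,0,-0.23],"hand":-1},
  {"travel":[0,0,-0.002],"rotation":[0,0,-0.36],"hand":-1},
  {"travel":[0,0,-0.002],"rotation":[0,0,-0.49],"hand":-1},
  {"travel":[0,0,-0.002],"rotation":[0,0,-0.62],"hand":-1},
  {"travel":[0,0,-0.002],"rotation":[0,0,-0.75],"hand":-1},
  {"travel":[0,0,-0.002],"rotation":[0,0,-0.88],"hand":-1},
  {"travel":[0,0,-0.002],"rotation":[0,0,-0.88],"hand":-1},
])

```text
t: 16.4
ee_pos: [0.4508, -0.2739, 0.0296]
ee_rot: [[0.601, 0.8, 0.001], [0.8, -0.601, -0.0], [0.0, 0.001, -1.0]]
ft_force: [7.5, -2.4, -17.3]
grip_width: 0.0077
```

carry_out([
  {"travel":[0,0,0],"rotation":[0,0,-0.13],"hand":-1},
  {"travel":[0,0,0],"rotation":[0,0,-0.26],"hand":-1},
  {"travel":[0,0,0],"rotation":[0,0,-0.39],"hand":-1},
  {"travel":[0,0,0],"rotation":[0,0,-0.5],"hand":-1},
  {"travel":[0,0,0],"rotation":[0,0,-0.5],"hand":-1},
  {"travel":[0,0,0],"rotation":[0,0,-0.5],"hand":-1},
])

```text
t: 17.15
ee_pos: [0.4514, -0.2741, 0.0296]
ee_rot: [[0.122, 0.992, 0.002], [0.992, -0.122, -0.001], [-0.001, 0.002, -1.0]]
ft_force: [10.9, -3.9, -20.7]
grip_width: 0.0077
```

carry_out([
  {"travel":[0,0,0],"rotation":[0,0,0],"hand":-0.4},
  {"travel":[0,0,0],"rotation":[0,0,0],"hand":-0.4},
  {"travel":[0,0,0],"rotation":[0,0,0],"hand":-0.2},
  {"travel":[0,0,-0.1],"rotation":[0,0,0],"hand":-0.2},
  {"travel":[0,0,-0.15],"rotation":[0,0,0],"hand":-0.2},
  {"travel":[0,0,-0.2],"rotation":[0,0,0],"hand":-0.2},
  {"travel":[0,0,-0.2],"rotation":[0,0,0],"hand":-0.2},
])

```text
t: 18.02
ee_pos: [0.4515, -0.2746, 0.1935]
ee_rot: [[0.122, 0.992, 0.005], [0.993, -0.122, -0.003], [-0.003, 0.005, -1.0]]
ft_force: [0.1, -0.4, -0.2]
grip_width: 0.0369
```

```bash
python3 - <<'E'
from h import *
st();im=snap("wrist","w6");maskrect("wrist","tab_grip",.0745);maskrect("wrist","cover",.05);pts("wrist",["cover","cover_handle"])
snap("side");pts("side",["cover","cover_handle"]);maskrect("side","cover",.05)
E
```

```text
t 18.02 tcp [0.4515, -0.2746, 0.1935] F [0.1, -0.4, -0.2] w 0.0369 yaw(tool y) -7.02 z [0.005, -0.003, -1.0]
tab_grip 0.8 c 451.0 -259.9 size 45.1 13.4 ang 83.0
tab_grip 0.46 c 645.0 -169.9 size 107.3 15.4 ang 60.69
cover 0.63 c 523.6 -276.4 size 259.0 122.1 ang 84.25
wrist cover [(0.67, [0.5253, -0.2782, 0.0355])]
wrist cover_handle [(0.8, [0.5278, -0.2754, 0.0608])]
side cover [(0.68, [0.5318, -0.2791, 0.044])]
side cover_handle [(0.69, [0.524, -0.2798, 0.0641])]
```

View pics/w6.png

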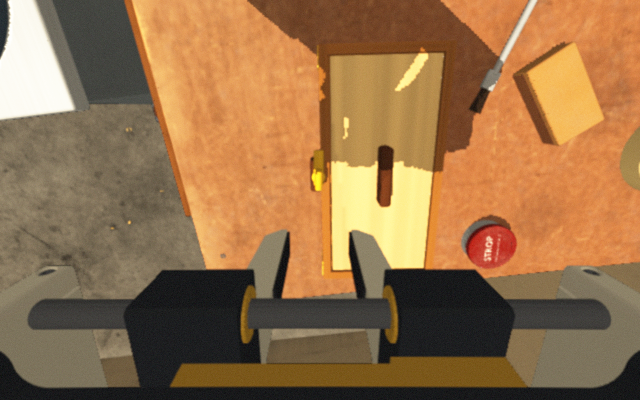

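The button now lies along the rim at (318, 170), about 1.55 rad, clear of the cover. Next the cleat at (385, 175).

```bash
python3 -c "
from h import *
print(go([.5262,-.2803,.11]),go([.5262,-.2803,.054]))
maskrect('wrist','cover',.05)
im=ctrl.get_image('wrist')[150:205,370:400];g=im.sum(2)<190
ys,xs=np.where(g);print(xs.min()+370,xs.max()+370,ys.min()+150,ys.max()+150,xs.mean()+370,ys.mean()+150)
print(proj('wrist',[[.5262,-.2803,.076],[.5262-.007,-.2803,.076],[.5262+.007,-.2803,.076]]))"
```

```text
[0.0032, 0.0955, 0.1371] [0.0032, 0.0956, 0.2071]
cover 0.63 c 523.6 -276.2 size 258.7 121.9 ang 84.25
380 395 150 204 386.28110599078343 167.5299539170507
[[388.19656677 181.15834334]
 [381.87095504 181.90114234]
 [394.53394507 180.41411984]]
```

carry_out([
  {"travel":[0.0032,0.0945,0.13],"rotation":[0,0,-0.023],"hand":-0.2},
  {"travel":[0.0032,0.0945,0.13],"rotation":[0,0,-0.023],"hand":-0.2},
  {"travel":[0.0032,0.0945,0.13],"rotation":[0,0,-0.023],"hand":-0.2},
  {"travel":[0.0032,0.0945,0.207],"rotation":[0,0,-0.023],"hand":-0.2},
  {"travel":[0.0032,0.0945,0.207],"rotation":[0,0,-0.023],"hand":-0.2},
  {"travel":[0.0032,0.0945,0.207],"rotation":[0,0,-0.023],"hand":-1},
  {"travel":[0.0032,0.0945,0.207],"rotation":[0,0,-0.023],"hand":-1},
  {"travel":[0.0032,0.0945,0.207],"rotation":[0,0,-0.023],"hand":-1},
])

```text
t: 19.58
ee_pos: [0.526, -0.2808, 0.0259]
ee_rot: [[0.098, 0.995, 0.001], [0.995, -0.098, -0.001], [-0.001, 0.001, -1.0]]
ft_force: [-1.3, 0.4, 7.7]
grip_width: 0.0136
```

carry_out([
  {"travel":[0,0,0],"rotation":[0,0,0],"hand":-1},
  {"travel":[0,0,0],"rotation":[0,0,0],"hand":-1},
  {"travel":[0,0,-0.01],"rotation":[0,0,0],"hand":-1},
  {"travel":[0,0,-0.03],"rotation":[0,0,0],"hand":-1},
  {"travel":[0,0,-0.08],"rotation":[0,0,0],"hand":-1},
  {"travel":[0,0,-0.125],"rotation":[0,0,0],"hand":-1},
  {"travel":[0,0,-0.125],"rotation":[0,0,0],"hand":-1},
])

```text
t: 20.45
ee_pos: [0.527, -0.2813, 0.1281]
ee_rot: [[0.098, 0.995, 0.005], [0.995, -0.098, -0.003], [-0.002, 0.005, -1.0]]
ft_force: [0.1, 0.5, -1.6]
grip_width: 0.0142
```

```bash
python3 - <<'E'
from h import *
st();snap("scene","s7");snap("side");pts("side",["cover"]);pts("scene",["cover"]);print(go([.36,.12,.16]),go([.36,.12,.014]))
maskrect("side","housing",.124)
print(ctrl.get_obs()["joint_positions"])
E
```

```text
t 20.45 tcp [0.527, -0.2813, 0.1281] F [0.1, 0.5, -1.6] w 0.0142 yaw(tool y) -5.64 z [0.005, -0.003, -1.0]
side cover [(0.62, [0.5284, -0.2799, 0.1447]), (0.24, [0.6121, 0.1699, 0.135])]
scene cover [(0.74, [0.5254, -0.2808, 0.1453])]
[0.4774, -0.2544, -0.0071] [0.4772, -0.254, 0.1754]
housing 0.64 c 689.6 103.1 size 422.8 145.1 ang 81.11
[-3.25575018e+01  2.88614352e+01  9.11686907e+01  1.14689335e-03
  6.01025770e+01 -2.69164832e+01]
```

View pics/s7.png

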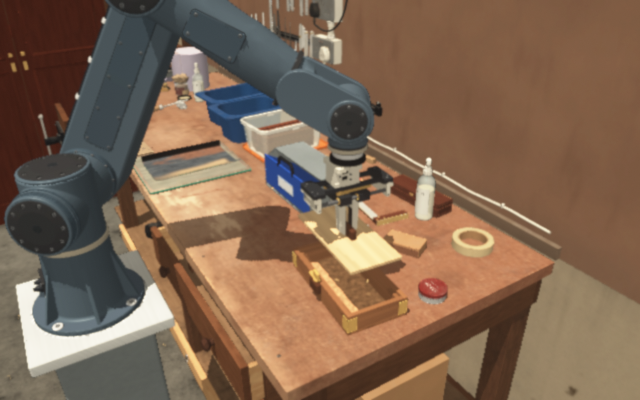

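```bash
cat >> h.py <<'E'
def bp(cam,uv,z=0.):
    c=ctrl.camera_params(cam);M=np.array(c["world_to_cam"]);u=cv2.undistortPoints(np.array(uv,float).reshape(-1,1,2),np.array(c["K"]),np.array(c["distortion"])).reshape(-1,2)
    r=np.c_[u,np.ones(len(u))]@M[:3,:3];o=-M[:3,:3].T@M[:3,3];return (o+r*((z-o[2])/r[:,2])[:,None]).round(3)
E
python3 -c "
from h import *
print(bp('side',[[188,110],[180,230],[176,330],[190,120],[298,110]]))
print('roof',bp('side',[[344,98],[361,160],[314,168],[303,110]],.124))"
```

```text
[[ 0.259  0.539  0.   ]
 [ 0.259 -0.049  0.   ]
 [ 0.265 -0.342  0.   ]
 [ 0.268  0.472  0.   ]
 [ 0.64   0.462  0.   ]]
roof [[ 0.766  0.302  0.124]
 [ 0.742 -0.008  0.124]
 [ 0.618 -0.017  0.124]
 [ 0.632  0.259  0.124]]
```

The cover is lifted off (cleat grip at case centre (0.526, -0.281)). I'll lay it at about (0.385, 0.10).

```bash
python3 -c "
from h import *
print(go([.385,.10,.158]),go([.385,.10,.0145]))"
```

```text
[0.4556, -0.2209, -0.0047] [0.4554, -0.2205, 0.1747]
```

carry_out([
  {"travel":[0.06,-0.03,-0.0047],"rotation":[0,0,0],"hand":-1},
  {"travel":[0.13,-0.065,-0.0047],"rotation":[0,0,0],"hand":-1},
  {"travel":[0.2,-0.1,-0.0047],"rotation":[0,0,0],"hand":-1},
  {"travel":[0.27,-0.13,-0.0047],"rotation":[0,0,0],"hand":-1},
  {"travel":[0.34,-0.165,-0.0047],"rotation":[0,0,0],"hand":-1},
  {"travel":[0.41,-0.2,-0.0047],"rotation":[0,0,0],"hand":-1},
  {"travel":[0.455,-0.2209,-0.0047],"rotation":[0,0,0],"hand":-1},
  {"travel":[0.4556,-0.2209,-0.0047],"rotation":[0,0,0],"hand":-1},
])

```text
t: 21.7
ee_pos: [0.3843, 0.1013, 0.128]
ee_rot: [[0.095, 0.996, -0.001], [0.996, -0.095, -0.0], [-0.0, -0.001, -1.0]]
ft_force: [0.2, 0.4, -2.6]
grip_width: 0.0137
```

carry_out([
  {"travel":[0,0,0.05],"rotation":[0,0,0],"hand":-1},
  {"travel":[0,0,0.1],"rotation":[0,0,0],"hand":-1},
  {"travel":[0,0,0.14],"rotation":[0,0,0],"hand":-1},
  {"travel":[0,0,0.165],"rotation":[0,0,0],"hand":-1},
  {"travel":[0,0,0.178],"rotation":[0,0,0],"hand":-1},
  {"travel":[0,0,0.178],"rotation":[0,0,0],"hand":-1},
])

```text
t: 22.45
ee_pos: [0.3855, 0.0992, -0.0143]
ee_rot: [[0.099, 0.995, -0.001], [0.995, -0.099, -0.0], [-0.0, -0.001, -1.0]]
ft_force: [0.7, -0.4, -2.1]
grip_width: 0.0137
```

carry_out([
  {"travel":[0,0,0.0016],"rotation":[0,0,0],"hand":-1},
  {"travel":[0,0,0.0016],"rotation":[0,0,0],"hand":-1},
  {"travel":[0,0,0.0016],"rotation":[0,0,0],"hand":-0.4},
  {"travel":[0,0,0.0016],"rotation":[0,0,0],"hand":-0.4},
  {"travel":[0,0,-0.08],"rotation":[0,0,0],"hand":-0.2},
  {"travel":[0,0,-0.16],"rotation":[0,0,0],"hand":-0.2},
  {"travel":[0,0,-0.23],"rotation":[0,0,0],"hand":-0.2},
  {"travel":[0,0,-0.3],"rotation":[0,0,0],"hand":-0.2},
])

```text
t: 23.45
ee_pos: [0.3853, 0.0996, 0.2286]
ee_rot: [[0.098, 0.995, 0.001], [0.995, -0.098, 0.0], [0.0, 0.001, -1.0]]
ft_force: [1.4, 0.2, 0.0]
grip_width: 0.0373
```

```bash
python3 -c "
from h import *
st();print(go([.53,.175,.28]));snap('side');pts('side',['cover']);maskrect('side','cover',.008)"
```

```text
t 23.45 tcp [0.3853, 0.0996, 0.2286] F [1.4, 0.2, 0.0] w 0.0373 yaw(tool y) -5.63 z [0.001, 0.0, -1.0]
[0.1115, 0.1708, -0.0265]
side cover [(0.77, [0.3883, 0.1022, 0.0019])]
cover 0.79 c 383.0 93.6 size 267.9 124.0 ang 84.61
```

carry_out([
  {"travel":[0.1115,0.17,-0.0265],"rotation":[0,0,0],"hand":-0.2},
  {"travel":[0.1115,0.17,-0.0265],"rotation":[0,0,0],"hand":-0.2},
  {"travel":[0.1115,0.17,-0.0265],"rotation":[0,0,0],"hand":-0.2},
  {"travel":[0.1115,0.17,-0.0265],"rotation":[0,0,0],"hand":-0.2},
  {"travel":[0.1115,0.17,-0.0265],"rotation":[0,0,0],"hand":-0.2},
])

```text
t: 24.22
ee_pos: [0.5286, 0.1746, 0.2458]
ee_rot: [[0.098, 0.995, -0.003], [0.995, -0.098, -0.001], [-0.001, -0.003, -1.0]]
ft_force: [-0.2, -0.2, 0.2]
grip_width: 0.0374
```

```bash
python3 - <<'E'
from h import *
st();snap("wrist","w8");pts("wrist",["housing","bin_hinge","bin_handle","guide_1"]);maskrect("wrist","housing",.124);maskrect("wrist","bin_handle",.145)
E
```

```text
t 24.23 tcp [0.5286, 0.1746, 0.2458] F [-0.2, -0.2, 0.2] w 0.0374 yaw(tool y) -5.64 z [-0.003, -0.001, -1.0]
wrist housing [(0.9, [0.6822, 0.172, -0.003])]
wrist bin_hinge [(0.55, [0.6194, 0.1711, 0.0212]), (0.53, [0.6583, 0.0988, 0.0279])]
wrist bin_handle [(0.86, [0.6185, 0.1736, 0.1417]), (0.26, [0.6533, 0.1756, 0.0302])]
wrist guide_1 [(0.95, [0.656, 0.1765, 0.0272]), (0.87, [0.6594, 0.0999, 0.0273])]
housing 0.65 c 675.7 174.0 size 295.2 168.0 ang 89.94
bin_handle 0.64 c 618.4 186.8 size 243.0 57.6 ang 89.88
```

View pics/w8.png

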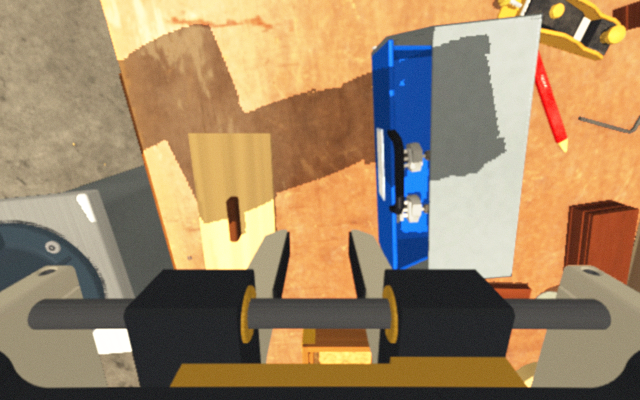

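```bash
python3 - <<'E'
from h import *
print(bp("wrist",[[434,45],[429,265],[540,17],[512,275]],.124)); print("handle",bp("wrist",[[394,130],[400,208],[397,170]],.145))
print("panel edge",bp("wrist",[[374,50],[379,262]],.114)); print(proj("wrist",[[.6165,.1745,.145],[.6165,.1745+.03,.145],[.6165,.1745-.03,.145]]))
im=ctrl.get_image("wrist"); g=im.sum(2)<120
for y in range(125,220,8): x=np.where(g[y,380:415])[0]+380; print(y,x.min() if len(x) else None,x.max() if len(x) else None,end="; ")
E
```

```text
[[0.657 0.303 0.124]
 [0.656 0.054 0.124]
 [0.758 0.317 0.124]
 [0.76  0.029 0.124]]
handle [[0.61  0.226 0.145]
 [0.615 0.141 0.145]
 [0.613 0.184 0.145]]
panel edge [[0.599 0.306 0.114]
 [0.595 0.058 0.114]]
[[400.76373368 178.82389601]
 [400.37664307 150.74692581]
 [401.13981314 205.31874121]]
125 None None; 133 386 394; 141 391 399; 149 393 400; 157 393 400; 165 394 400; 173 394 401; 181 394 400; 189 395 401; 197 395 401; 205 392 395; 213 None None;
```

Two guides are visible, at wrist px (412, 157) and (412, 208), at about (0.656, 0.176) and (0.659, 0.100). The bin's third place is empty. Housing yaw is about 0. Next, the handle.

```bash
python3 -c "
from h import *
print(go([.6155,.1745,.18]),go([.6155,.1745,.128]))"
```

```text
[0.0101, 0.107, 0.1219] [0.0101, 0.107, 0.1869]
```

carry_out([
  {"travel":[0.0101,0.107,0.06],"rotation":[0,0,-0.094],"hand":-0.2},
  {"travel":[0.0101,0.107,0.12],"rotation":[0,0,-0.094],"hand":-0.2},
  {"travel":[0.0101,0.107,0.12],"rotation":[0,0,-0.094],"hand":-0.2},
  {"travel":[0.0101,0.107,0.187],"rotation":[0,0,-0.094],"hand":-0.2},
  {"travel":[0.0101,0.107,0.187],"rotation":[0,0,-0.094],"hand":-0.2},
  {"travel":[0.0101,0.107,0.187],"rotation":[0,0,-0.094],"hand":-1},
  {"travel":[0.0101,0.107,0.187],"rotation":[0,0,-0.094],"hand":-1},
  {"travel":[0.0101,0.107,0.187],"rotation":[0,0,-0.094],"hand":-1},
])

```text
t: 25.62
ee_pos: [0.6163, 0.1749, 0.0993]
ee_rot: [[-0.0, 1.0, 0.002], [1.0, 0.0, 0.0], [0.0, 0.002, -1.0]]
ft_force: [-1.7, 0.8, 1.5]
grip_width: 0.0116
```

carry_out([
  {"travel":[0,0,0],"rotation":[0,0,0],"hand":-1},
  {"travel":[0,0,0],"rotation":[0,0,0],"hand":-1},
])

```text
t: 25.88
ee_pos: [0.6152, 0.1748, 0.0991]
ee_rot: [[0.0, 1.0, -0.001], [1.0, -0.0, 0.0], [0.0, -0.001, -1.0]]
ft_force: [-6.9, -0.3, 8.9]
grip_width: 0.0091
```

carry_out([
  {"travel":[0,-0.0147,0.0011],"rotation":[0,0,0],"hand":-1},
  {"travel":[0,-0.0293,0.0037],"rotation":[0,0,0],"hand":-1},
  {"travel":[0,-0.0434,0.0077],"rotation":[0,0,0],"hand":-1},
  {"travel":[0,-0.0571,0.0131],"rotation":[0,0,0],"hand":-1},
  {"travel":[0,-0.0703,0.0199],"rotation":[0,0,0],"hand":-1},
  {"travel":[0,-0.0826,0.0279],"rotation":[0,0,0],"hand":-1},
  {"travel":[0,-0.0941,0.0371],"rotation":[0,0,0],"hand":-1},
  {"travel":[0,-0.1026,0.0453],"rotation":[0,0,0],"hand":-1},
])

```text
t: 26.88
ee_pos: [0.534, 0.1752, 0.062]
ee_rot: [[0.0, 1.0, 0.002], [1.0, -0.0, 0.001], [0.001, 0.002, -1.0]]
ft_force: [4.0, 4.9, 3.3]
grip_width: 0.0089
```

carry_out([
  {"travel":[0,0,0],"rotation":[0,0,0],"hand":-1},
  {"travel":[0,0,0],"rotation":[0,0,0],"hand":-1},
  {"travel":[0,0,0],"rotation":[0,0,0],"hand":-1},
])

```text
t: 27.25
ee_pos: [0.5328, 0.1752, 0.061]
ee_rot: [[0.0, 1.0, -0.001], [1.0, -0.0, 0.001], [0.001, -0.001, -1.0]]
ft_force: [1.0, 5.7, -1.5]
grip_width: 0.0084
```

carry_out([
  {"travel":[0,0,0],"rotation":[0,0,0],"hand":-0.5},
  {"travel":[0,0,0],"rotation":[0,0,0],"hand":-0.4},
  {"travel":[0,-0.004,-0.03],"rotation":[0,0,0],"hand":-0.3},
  {"travel":[0,-0.02,-0.09],"rotation":[0,0,0],"hand":0},
  {"travel":[0,-0.06,-0.16],"rotation":[0,0,0],"hand":0},
  {"travel":[0,-0.1,-0.22],"rotation":[0,0,0],"hand":0},
  {"travel":[0,-0.1,-0.24],"rotation":[0,0,0],"hand":0},
  {"travel":[0,-0.1,-0.24],"rotation":[0,0,0],"hand":0},
])

```text
t: 28.25
ee_pos: [0.4542, 0.1746, 0.2538]
ee_rot: [[0.0, 1.0, 0.001], [1.0, -0.0, 0.0], [0.0, 0.001, -1.0]]
ft_force: [0.4, 0.3, -0.2]
grip_width: 0.0467
```

```bash
python3 - <<'E'
from h import *
st();snap("wrist","w9");pts("wrist",["bin_hinge","bin_handle","guide_1"],4)
snap("side");pts("side",["bin_handle","bin_hinge","guide_1","cover"],4);snap("scene");pts("scene",["bin_handle","bin_hinge","guide_1"],4)
E
```

```text
t 28.25 tcp [0.4542, 0.1746, 0.2538] F [0.4, 0.3, -0.2] w 0.0467 yaw(tool y) -0.01 z [0.001, 0.0, -1.0]
wrist bin_hinge [(0.66, [0.6168, 0.1721, 0.0161])]
wrist bin_handle [(0.91, [0.5322, 0.1753, 0.1003])]
wrist guide_1 [(0.87, [0.6322, 0.1738, 0.0429]), (0.65, [0.6341, 0.1006, 0.043])]
side bin_handle [(0.73, [0.5334, 0.1717, 0.0976])]
side bin_hinge [(0.75, [0.6168, 0.1772, 0.017])]
side guide_1 [(0.58, [0.6352, 0.1739, 0.0427]), (0.39, [0.6365, 0.0954, 0.0423])]
side cover [(0.73, [0.3882, 0.0993, 0.003])]
scene bin_handle [(0.67, [0.6341, 0.1029, 0.0427]), (0.58, [0.5317, 0.1764, 0.1032])]
scene bin_hinge [(0.72, [0.6178, 0.1766, 0.0235])]
scene guide_1 [(0.66, [0.6803, -0.4146, 0.0006]), (0.5, [0.6373, 0.1753, 0.0439]), (0.41, [0.6353, 0.1032, 0.0426]), (0.41, [0.686, 0.1781, 0.0026])]
```

View pics/w9.png

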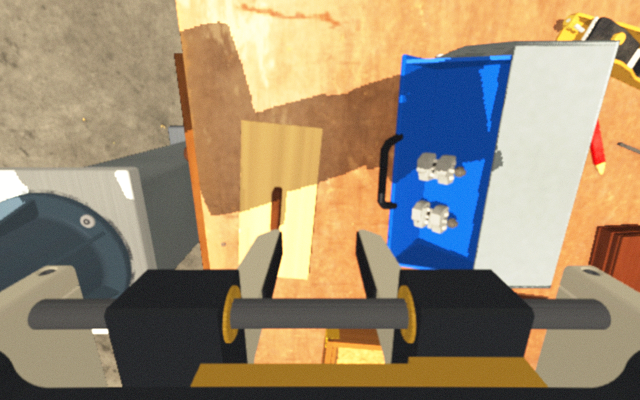

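The bin is tipped to about 0.79 rad: handle at (0.532, 0.175, 0.100), wrist px (385, 170). Two guides rest against the panel, at px (438, 168) and (433, 216), about (0.634, 0.174) and (0.635, 0.100). Both match the expected geometry. Next I turn the tool across y and pitch it 34°.

carry_out([
  {"travel":[0,0,0],"rotation":[0,0,1],"hand":0.2},
  {"travel":[0,0,0],"rotation":[0,0,1],"hand":0.2},
  {"travel":[0,0,0],"rotation":[0,0,1],"hand":0.2},
  {"travel":[0,0,0],"rotation":[0,0,1],"hand":0.2},
  {"travel":[0,0,0],"rotation":[0,0,1],"hand":0.2},
  {"travel":[0,0,0],"rotation":[0,0,1],"hand":0.2},
  {"travel":[0,0,0],"rotation":[0,0,1],"hand":0.2},
])

```text
t: 29.78
ee_pos: [0.4536, 0.1747, 0.2535]
ee_rot: [[0.866, 0.501, 0.0], [0.501, -0.866, 0.0], [0.0, 0.0, -1.0]]
ft_force: [-0.5, 0.5, 0.2]
grip_width: 0.0555
```

carry_out([
  {"travel":[0,0,0],"rotation":[0,0,0.5],"hand":0.2},
  {"travel":[0,0,0],"rotation":[0,0,0.5],"hand":0.2},
  {"travel":[0,0,0],"rotation":[0,0,0.5],"hand":0.2},
  {"travel":[0,0,0],"rotation":[0,0,0.5],"hand":0.2},
])

```text
t: 30.28
ee_pos: [0.4536, 0.1747, 0.2535]
ee_rot: [[1.0, 0.003, 0.0], [0.003, -1.0, -0.0], [0.0, 0.0, -1.0]]
ft_force: [0.7, -0.3, -0.4]
grip_width: 0.056
```

```bash
cat >> h.py <<'E'
from scipy.spatial.transform import Rotation as Ro
def frame(yaw,pitch):
    "tool with tool x at world yaw (deg), pitched forward by pitch deg about tool y"
    return (Ro.from_euler('z',yaw,degrees=True)*Ro.from_matrix([[1,0,0],[0,-1,0],[0,0,-1]])*Ro.from_euler('y',pitch,degrees=True)).as_matrix()
def go2(P,yaw,pitch):
    o=ctrl.get_obs();R=np.array(o["ee_rot"]);F=frame(yaw,pitch)
    d=R.T@(np.array(P)+.03*F[:,2]-np.array(o["ee_pos"]))/.8
    return "travel",d.round(4).tolist(),"rot",(np.degrees(Ro.from_matrix(R.T@F).as_rotvec())/60).round(4).tolist()
E
python3 -c "
from h import *
st();print(go2([.5608,.174,.1606],0,34))"
```

```text
t 30.27 tcp [0.4536, 0.1747, 0.2535] F [0.7, -0.3, -0.4] w 0.056 yaw(tool y) -89.81 z [0.0, -0.0, -1.0]
('travel', [0.1549, 0.0014, 0.1473], 'rot', [-0.0009, 0.5666, 0.0031])
```

carry_out([
  {"travel":[0.04,0.0014,0],"rotation":[0,0.15,0.003],"hand":0.2},
  {"travel":[0.08,0.0014,0.03],"rotation":[0,0.3,0.003],"hand":0.2},
  {"travel":[0.12,0.0014,0.08],"rotation":[0,0.45,0.003],"hand":0.2},
  {"travel":[0.155,0.0014,0.13],"rotation":[0,0.567,0.003],"hand":0.2},
  {"travel":[0.155,0.0014,0.147],"rotation":[0,0.567,0.003],"hand":0.2},
  {"travel":[0.155,0.0014,0.147],"rotation":[0,0.567,0.003],"hand":0.2},
])

```text
t: 31.02
ee_pos: [0.5769, 0.1733, 0.1344]
ee_rot: [[0.831, 0.0, 0.557], [0.002, -1.0, -0.002], [0.557, 0.003, -0.831]]
ft_force: [0.6, -0.0, -0.4]
grip_width: 0.0554
```

```bash
python3 - <<'E'
from h import *
st();snap("wrist","w10");pts("wrist",["bin_hinge","guide_1"],4)
print(proj("wrist",[[.6335,.174,.0528],[.6335,.1,.0528]]),go2([.6335,.174,.0528],0,34))
for d in ctrl.outline_of("guide_1","wrist")[:3]:
    ys,xs=np.where(d["mask"]);print(d["p"],cv2.minAreaRect(np.c_[xs,ys].astype(np.float32)))
E
```

```text
t 31.02 tcp [0.5769, 0.1733, 0.1344] F [0.6, -0.0, -0.4] w 0.0554 yaw(tool y) -89.97 z [0.557, -0.002, -0.831]
wrist bin_hinge []
wrist guide_1 [(0.77, [0.6346, 0.171, 0.0512]), (0.74, [0.6421, 0.1007, 0.0508])]
[[318.08710532 187.43541076]
 [387.21440567 187.36688146]] ('travel', [-0.0022, -0.0005, 0.1636], 'rot', [0.0007, -0.0018, -0.0014])
0.9 ((387.4700012207031, 195.7100067138672), (40.163665771484375, 62.64966583251953), 8.130102157592773)
0.66 ((318.0, 194.5), (59.0, 36.0), 90.0)
```

View pics/w10.png

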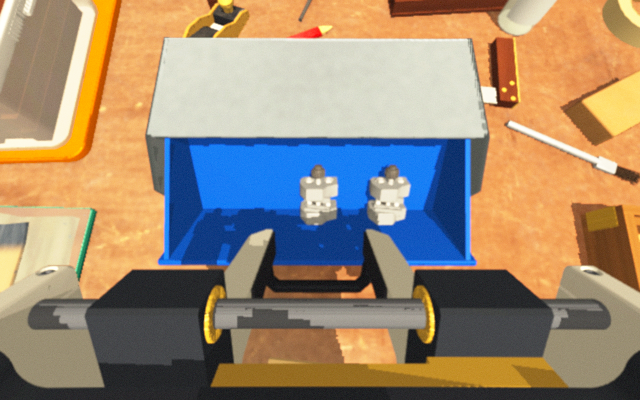

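Guide A stands straight at (318, 195) px, and its far jaw is on my aim point (318, 187). Guide B, at (387, 196), is slightly turned. Picking A.

carry_out([
  {"travel":[-0.001,0,0.06],"rotation":[0,0,0],"hand":0.2},
  {"travel":[-0.002,0,0.11],"rotation":[0,0,0],"hand":0.2},
  {"travel":[-0.002,0,0.15],"rotation":[0,0,0],"hand":0.2},
  {"travel":[-0.002,0,0.164],"rotation":[0,0,0],"hand":0.2},
  {"travel":[-0.002,0,0.164],"rotation":[0,0,0],"hand":0.2},
  {"travel":[-0.002,0,0.164],"rotation":[0,0,0],"hand":-1},
  {"travel":[-0.002,0,0.164],"rotation":[0,0,0],"hand":-1},
  {"travel":[-0.002,0,0.164],"rotation":[0,0,0],"hand":-1},
])

```text
t: 32.22
ee_pos: [0.6516, 0.1736, 0.03]
ee_rot: [[0.832, -0.002, 0.555], [-0.003, -1.0, 0.001], [0.555, -0.002, -0.832]]
ft_force: [-4.8, -0.5, 7.8]
grip_width: 0.0381
```

carry_out([
  {"travel":[0,0,0],"rotation":[0,0,0],"hand":-1},
  {"travel":[0,0,0],"rotation":[0,0,0],"hand":-1},
])

```text
t: 32.48
ee_pos: [0.6516, 0.1736, 0.03]
ee_rot: [[0.832, -0.002, 0.555], [-0.002, -1.0, 0.001], [0.555, -0.002, -0.832]]
ft_force: [-4.6, -1.3, 8.5]
grip_width: 0.0383
```

A is gripped (38 mm). I'll withdraw along the tool axis and lift.

carry_out([
  {"travel":[0,0,-0.02],"rotation":[0,0,0],"hand":-1},
  {"travel":[0,0,-0.06],"rotation":[0,0,0],"hand":-1},
  {"travel":[0,0,-0.12],"rotation":[0,0,0],"hand":-1},
  {"travel":[0,0,-0.18],"rotation":[0,0,0],"hand":-1},
  {"travel":[0,0,-0.24],"rotation":[0,0,0],"hand":-1},
  {"travel":[0,0,-0.24],"rotation":[0,0,0],"hand":-1},
])

```text
t: 33.22
ee_pos: [0.5448, 0.1738, 0.1918]
ee_rot: [[0.83, -0.001, 0.558], [-0.003, -1.0, 0.002], [0.558, -0.003, -0.83]]
ft_force: [0.5, -0.2, -2.7]
grip_width: 0.0382
```

```bash
python3 -c "
from h import *
st();print(go2([.50,-.03,.24],-5.6,-11.5));print(go2([.5349,-.2366,.10],-5.6,-11.5))
snap('wrist','w11');pts('wrist',['guide_1']);snap('side');pts('side',['cover','bin_handle','guide_1'])"
```

```text
t 33.23 tcp [0.5448, 0.1738, 0.1918] F [0.5, -0.2, -2.7] w 0.0382 yaw(tool y) -90.06 z [0.558, 0.002, -0.83]
('travel', [-0.0389, 0.254, -0.0555], 'rot', [-0.0216, -0.7558, 0.0923])
('travel', [-0.0995, 0.5128, 0.1135], 'rot', [-0.0216, -0.7558, 0.0923])
wrist guide_1 [(0.9, [0.6379, 0.1008, 0.0411]), (0.61, [0.5223, 0.1693, 0.2052])]
side cover [(0.6, [0.3857, 0.1003, 0.0025])]
side bin_handle [(0.92, [0.5283, 0.1729, 0.0988])]
side guide_1 [(0.47, [0.5285, 0.1725, 0.1987])]
```

View pics/w11.png

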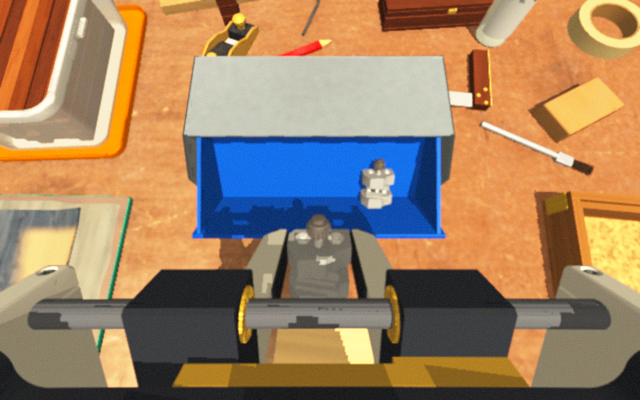

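Guide A is held between the fingers (318, 250). Carrying it to the case.

carry_out([
  {"travel":[-0.01,0.04,-0.03],"rotation":[-0.004,-0.15,0.018],"hand":-1},
  {"travel":[-0.02,0.1,-0.05],"rotation":[-0.008,-0.3,0.037],"hand":-1},
  {"travel":[-0.03,0.17,-0.05],"rotation":[-0.013,-0.45,0.055],"hand":-1},
  {"travel":[-0.04,0.24,-0.05],"rotation":[-0.017,-0.6,0.073],"hand":-1},
  {"travel":[-0.055,0.31,-0.01],"rotation":[-0.0216,-0.756,0.0923],"hand":-1},
  {"travel":[-0.07,0.38,0.03],"rotation":[-0.0216,-0.756,0.0923],"hand":-1},
  {"travel":[-0.085,0.45,0.07],"rotation":[-0.0216,-0.756,0.0923],"hand":-1},
  {"travel":[-0.0995,0.5128,0.1135],"rotation":[-0.0216,-0.756,0.0923],"hand":-1},
])

```text
t: 34.52
ee_pos: [0.5271, -0.2316, 0.0712]
ee_rot: [[0.974, -0.099, -0.204], [-0.097, -0.995, 0.018], [-0.204, 0.002, -0.979]]
ft_force: [1.0, 0.1, -1.3]
grip_width: 0.038
```

carry_out([
  {"travel":[0,0,0],"rotation":[0,0,0],"hand":-1},
  {"travel":[0,0,0],"rotation":[0,0,0],"hand":-1},
])

```text
t: 34.78
ee_pos: [0.527, -0.2293, 0.0727]
ee_rot: [[0.974, -0.099, -0.204], [-0.097, -0.995, 0.018], [-0.205, 0.002, -0.979]]
ft_force: [-0.3, 0.3, -0.9]
grip_width: 0.0384
```

```bash
python3 -c "
from h import *
st();print(go2([.5349,-.2366,.06],-5.6,-11.5));print(go2([.5349,-.2366,.012],-5.6,-11.5))
snap('side');pts('side',['guide_1','case']);s=snap('scene');pts('scene',['guide_1','case']);cv2.imwrite('pics/s12.png',cv2.resize(s[180:340,260:460],(800,640)[:2],interpolation=cv2.INTER_CUBIC)[:600,:,::-1])"
```

```text
t 34.77 tcp [0.527, -0.2293, 0.0727] F [-0.3, 0.3, -0.9] w 0.0384 yaw(tool y) -95.66 z [-0.204, 0.018, -0.979]
('travel', [0.014, 0.0081, 0.0509], 'rot', [0.0014, 0.0052, -0.0014])
('travel', [0.0263, 0.008, 0.1096], 'rot', [0.0014, 0.0052, -0.0014])
side guide_1 [(0.6, [0.5259, -0.2263, 0.0932])]
side case [(0.57, [0.5263, -0.2821, -0.0002])]
scene guide_1 [(0.55, [0.5272, -0.2285, 0.0937]), (0.44, [0.6366, 0.1027, 0.0438]), (0.35, [0.6777, -0.4126, -0.0009])]
scene case [(0.7, [0.5223, -0.2776, -0.0021])]
```

View pics/s12.png

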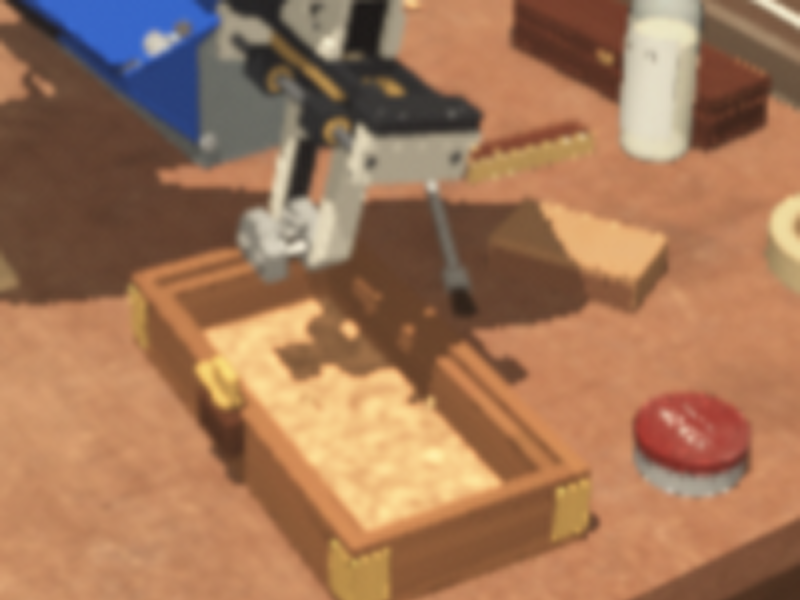

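Guide A hangs upright over the case (crop (290, 240)). Lowering it.

carry_out([
  {"travel":[0.014,0.0081,0.0509],"rotation":[0,0.005,0],"hand":-1},
  {"travel":[0.014,0.0081,0.0509],"rotation":[0,0.005,0],"hand":-1},
  {"travel":[0.019,0.0081,0.075],"rotation":[0,0.005,0],"hand":-1},
  {"travel":[0.0235,0.0081,0.096],"rotation":[0,0.005,0],"hand":-1},
  {"travel":[0.0255,0.0081,0.106],"rotation":[0,0.005,0],"hand":-1},
  {"travel":[0.0263,0.0081,0.1096],"rotation":[0,0.005,0],"hand":-1},
  {"travel":[0.0263,0.0081,0.1096],"rotation":[0,0.005,0],"hand":-1},
])

```text
t: 35.95
ee_pos: [0.5295, -0.2365, -0.0164]
ee_rot: [[0.975, -0.098, -0.197], [-0.097, -0.995, 0.017], [-0.198, 0.002, -0.98]]
ft_force: [0.2, -0.6, -1.7]
grip_width: 0.0384
```

carry_out([
  {"travel":[0.0003,0,0.0015],"rotation":[0,0,0],"hand":-1},
  {"travel":[0.0003,0,0.0015],"rotation":[0,0,0],"hand":-1},
])

```text
t: 36.2
ee_pos: [0.5297, -0.2366, -0.0169]
ee_rot: [[0.976, -0.098, -0.197], [-0.097, -0.995, 0.017], [-0.198, 0.003, -0.98]]
ft_force: [-0.5, 1.1, 6.8]
grip_width: 0.0383
```

carry_out([
  {"travel":[0.0003,0,0.0015],"rotation":[0,0,0],"hand":-1},
  {"travel":[0.0003,0,0.0015],"rotation":[0,0,0],"hand":-1},
])

```text
t: 36.45
ee_pos: [0.5297, -0.2366, -0.0169]
ee_rot: [[0.975, -0.098, -0.197], [-0.097, -0.995, 0.017], [-0.198, 0.003, -0.98]]
ft_force: [-3.7, 3.0, 18.0]
grip_width: 0.038
```

carry_out([
  {"travel":[0,0,-0.002],"rotation":[0,0,0],"hand":0},
  {"travel":[0,0,-0.002],"rotation":[0,0,0],"hand":0.2},
  {"travel":[0,0,-0.002],"rotation":[0,0,0],"hand":0.2},
  {"travel":[0,0,-0.002],"rotation":[0,0,0],"hand":0.2},
  {"travel":[0,0,-0.04],"rotation":[0,0,0],"hand":0.2},
  {"travel":[0,0,-0.1],"rotation":[0,0,0],"hand":0.2},
  {"travel":[0,0,-0.17],"rotation":[0,0,0],"hand":0.2},
  {"travel":[0,0,-0.24],"rotation":[0,0,0],"hand":0.2},
])

```text
t: 37.45
ee_pos: [0.5672, -0.2396, 0.1708]
ee_rot: [[0.975, -0.098, -0.198], [-0.097, -0.995, 0.018], [-0.199, 0.002, -0.98]]
ft_force: [0.0, 0.5, 0.1]
grip_width: 0.0556
```

```bash
python3 - <<'E'
from h import *
st();snap("wrist");pts("wrist",["guide_1"])
for d in ctrl.outline_of("guide_1","wrist")[:2]:
    ys,xs=np.where(d["mask"]);print(d["p"],cv2.minAreaRect(np.c_[xs,ys].astype(np.float32)))
snap("side");pts("side",["guide_1","cover","bin_handle"])
print(go2([.5608,.101,.1606],0,34))
E
```

```text
t 37.45 tcp [0.5672, -0.2396, 0.1708] F [0.0, 0.5, 0.1] w 0.0556 yaw(tool y) -95.64 z [-0.198, 0.018, -0.98]
wrist guide_1 [(0.85, [0.5297, -0.2409, 0.0114])]
0.69 ((319.0, 182.5), (49.0, 30.0), 90.0)
side guide_1 [(0.84, [0.5302, -0.2366, 0.0007])]
side cover [(0.56, [0.3873, 0.1, 0.0007]), (0.49, [0.6783, -0.4145, -0.0046])]
side bin_handle [(0.83, [0.5309, 0.1713, 0.0992])]
('travel', [-0.0194, -0.4248, 0.0439], 'rot', [0.0199, 0.7594, -0.0944])
```

Guide A stands in the case at (0.530, -0.238). Back to the bin for B.

carry_out([
  {"travel":[-0.005,-0.06,-0.04],"rotation":[0.003,0.15,-0.015],"hand":0.2},
  {"travel":[-0.01,-0.13,-0.07],"rotation":[0.006,0.3,-0.03],"hand":0.2},
  {"travel":[-0.015,-0.2,-0.09],"rotation":[0.01,0.45,-0.05],"hand":0.2},
  {"travel":[-0.019,-0.27,-0.08],"rotation":[0.015,0.6,-0.07],"hand":0.2},
  {"travel":[-0.019,-0.34,-0.05],"rotation":[0.02,0.7594,-0.0944],"hand":0.2},
  {"travel":[-0.019,-0.4,-0.01],"rotation":[0.02,0.7594,-0.0944],"hand":0.2},
  {"travel":[-0.0194,-0.4248,0.0439],"rotation":[0.02,0.7594,-0.0944],"hand":0.2},
  {"travel":[-0.0194,-0.4248,0.0439],"rotation":[0.02,0.7594,-0.0944],"hand":0.2},
])

```text
t: 38.8
ee_pos: [0.5756, 0.1017, 0.133]
ee_rot: [[0.832, 0.003, 0.555], [0.004, -1.0, -0.0], [0.555, 0.002, -0.832]]
ft_force: [-0.5, 0.1, 0.8]
grip_width: 0.056
```

```bash
python3 - <<'E'
from h import *
st();im=snap("wrist");pts("wrist",["guide_1"])
for d in ctrl.outline_of("guide_1","wrist")[:2]:
    ys,xs=np.where(d["mask"]);print(d["p"],cv2.minAreaRect(np.c_[xs,ys].astype(np.float32)))
print(proj("wrist",[[.6335,.101,.0528]]),go2([.634,.101,.0535],0,34))
cv2.imwrite("pics/w13.png",cv2.resize(im[130:290,220:420],(800,640),interpolation=cv2.INTER_CUBIC)[:600,:,::-1])
E
```

```text
t 38.8 tcp [0.5756, 0.1017, 0.133] F [-0.5, 0.1, 0.8] w 0.056 yaw(tool y) -89.84 z [0.555, -0.0, -0.832]
wrist guide_1 [(0.76, [0.5256, -0.2412, 0.0095]), (0.63, [0.6422, 0.0967, 0.0519])]
0.89 ((625.0, 274.5), (35.0, 28.0), 90.0)
0.64 ((320.0, 193.5), (61.0, 38.0), 90.0)
[[317.25420924 188.5870359 ]] ('travel', [-0.0029, -0.0016, 0.1634], 'rot', [0.0013, -0.0033, 0.0007])
```

View pics/w13.png

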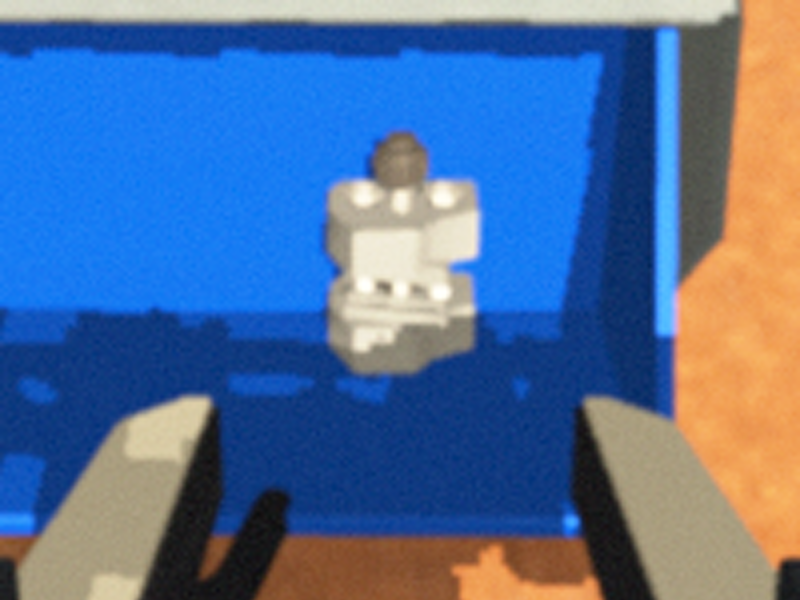

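Guide B is centred and straight (crop (402, 250)). I'll grip it 6 mm shallower to keep the gripper body clear of the bin's side wall.

carry_out([
  {"travel":[-0.001,-0.001,0.06],"rotation":[0,0,0],"hand":0.2},
  {"travel":[-0.002,-0.001,0.11],"rotation":[0,0,0],"hand":0.2},
  {"travel":[-0.0025,-0.001,0.14],"rotation":[0,0,0],"hand":0.2},
  {"travel":[-0.0025,-0.001,0.15],"rotation":[0,0,0],"hand":0.2},
  {"travel":[-0.0025,-0.001,0.156],"rotation":[0,0,0],"hand":0.2},
  {"travel":[-0.0025,-0.001,0.156],"rotation":[0,0,0],"hand":0.2},
])

```text
t: 39.7
ee_pos: [0.648, 0.1009, 0.0343]
ee_rot: [[0.827, -0.002, 0.561], [0.0, -1.0, -0.003], [0.561, 0.002, -0.827]]
ft_force: [-0.0, -0.1, -0.1]
grip_width: 0.0558
```

carry_out([
  {"travel":[0,0,0],"rotation":[0,0,0],"hand":-1},
  {"travel":[0,0,0],"rotation":[0,0,0],"hand":-1},
  {"travel":[0,0,0],"rotation":[0,0,0],"hand":-1},
  {"travel":[0,0,0],"rotation":[0,0,0],"hand":-1},
  {"travel":[0,0,0],"rotation":[0,0,0],"hand":-1},
])

```text
t: 40.33
ee_pos: [0.6474, 0.1015, 0.0338]
ee_rot: [[0.828, -0.001, 0.561], [0.001, -1.0, -0.002], [0.561, 0.002, -0.828]]
ft_force: [-3.7, -2.3, 6.4]
grip_width: 0.0377
```

carry_out([
  {"travel":[0,0,-0.02],"rotation":[0,0,0],"hand":-1},
  {"travel":[0,0,-0.06],"rotation":[0,0,0],"hand":-1},
  {"travel":[0,0,-0.12],"rotation":[0,0,0],"hand":-1},
  {"travel":[0,0,-0.18],"rotation":[0,0,0],"hand":-1},
  {"travel":[0,0,-0.24],"rotation":[0,0,0],"hand":-1},
  {"travel":[0,0,-0.24],"rotation":[0,0,0],"hand":-1},
])

```text
t: 41.08
ee_pos: [0.5395, 0.1024, 0.1951]
ee_rot: [[0.826, 0.0, 0.564], [0.001, -1.0, -0.001], [0.564, 0.001, -0.826]]
ft_force: [0.9, 0.2, -2.3]
grip_width: 0.0382
```

```bash
python3 -c "
from h import *
import numpy as np
c=np.array([.5265,-.281]);u=np.array([.9952,-.0976]);v=np.array([.0976,.9952]);p=c+.004*u-.045*v;print(p)
st();print(go2([*p,.11],-5.6,-11.5))
snap('wrist');pts('wrist',['guide_1']);snap('side');pts('side',['cover','bin_handle','guide_1'])"
```

```text
[ 0.5260888 -0.3261744]
t 41.08 tcp [0.5395, 0.1024, 0.1951] F [0.9, 0.2, -2.3] w 0.0382 yaw(tool y) -90.0 z [0.564, -0.001, -0.826]
('travel', [-0.1011, 0.5349, 0.1051], 'rot', [-0.0178, -0.763, 0.0943])
wrist guide_1 [(0.97, [0.5335, 0.1007, 0.2017]), (0.83, [0.5263, -0.2402, 0.0012])]
side cover [(0.56, [0.3877, 0.0992, 0.004]), (0.17, [0.6839, 0.171, -0.0012])]
side bin_handle [(0.91, [0.5323, 0.1725, 0.0993]), (0.28, [0.6841, 0.1702, 0.0008])]
side guide_1 [(0.75, [0.5266, -0.2355, 0.0027]), (0.73, [0.5289, 0.0976, 0.1998])]
```

carry_out([
  {"travel":[-0.01,0.04,-0.03],"rotation":[-0.004,-0.15,0.018],"hand":-1},
  {"travel":[-0.02,0.1,-0.05],"rotation":[-0.008,-0.3,0.037],"hand":-1},
  {"travel":[-0.03,0.17,-0.05],"rotation":[-0.013,-0.45,0.055],"hand":-1},
  {"travel":[-0.04,0.24,-0.05],"rotation":[-0.016,-0.6,0.073],"hand":-1},
  {"travel":[-0.055,0.31,-0.02],"rotation":[-0.0178,-0.763,0.0943],"hand":-1},
  {"travel":[-0.07,0.38,0.02],"rotation":[-0.0178,-0.763,0.0943],"hand":-1},
  {"travel":[-0.085,0.45,0.06],"rotation":[-0.0178,-0.763,0.0943],"hand":-1},
  {"travel":[-0.1011,0.5349,0.1051],"rotation":[-0.0178,-0.763,0.0943],"hand":-1},
])

```text
t: 42.38
ee_pos: [0.5168, -0.3091, 0.0858]
ee_rot: [[0.974, -0.098, -0.204], [-0.096, -0.995, 0.019], [-0.205, 0.001, -0.979]]
ft_force: [0.9, -0.5, -0.9]
grip_width: 0.0382
```

carry_out([
  {"travel":[0,0,0],"rotation":[0,0,0],"hand":-1},
  {"travel":[0,0,0],"rotation":[0,0,0],"hand":-1},
  {"travel":[0,0,0],"rotation":[0,0,0],"hand":-1},
])

```text
t: 42.75
ee_pos: [0.5173, -0.3064, 0.0891]
ee_rot: [[0.975, -0.097, -0.202], [-0.095, -0.995, 0.018], [-0.203, 0.002, -0.979]]
ft_force: [0.2, -0.6, -2.7]
grip_width: 0.0381
```

```bash
python3 -c "
from h import *
st();print(go2([.5261,-.3262,.06],-5.6,-11.5));print(go2([.5261,-.3262,.02],-5.6,-11.5))
snap('side');pts('side',['guide_1','cover'])"
```

```text
t 42.75 tcp [0.5173, -0.3064, 0.0891] F [0.2, -0.6, -2.7] w 0.0381 yaw(tool y) -95.57 z [-0.202, 0.018, -0.979]
('travel', [0.0205, 0.0235, 0.0705], 'rot', [0.0016, 0.0034, 0.0002])
('travel', [0.0307, 0.0234, 0.1194], 'rot', [0.0016, 0.0034, 0.0002])
side guide_1 [(0.74, [0.4448, -0.2756, 0.0625]), (0.62, [0.5161, -0.3066, 0.1041]), (0.57, [0.5264, -0.2335, 0.003])]
side cover [(0.9, [0.3891, 0.099, 0.0011])]
```

carry_out([
  {"travel":[0.0205,0.0235,0.06],"rotation":[0,0.003,0],"hand":-1},
  {"travel":[0.0205,0.0235,0.0705],"rotation":[0,0.003,0],"hand":-1},
  {"travel":[0.025,0.0235,0.093],"rotation":[0,0.003,0],"hand":-1},
  {"travel":[0.029,0.0235,0.112],"rotation":[0,0.003,0],"hand":-1},
  {"travel":[0.0307,0.0235,0.1194],"rotation":[0,0.003,0],"hand":-1},
  {"travel":[0.0307,0.0235,0.1194],"rotation":[0,0.003,0],"hand":-1},
])

```text
t: 43.65
ee_pos: [0.5197, -0.3263, -0.0099]
ee_rot: [[0.975, -0.098, -0.2], [-0.096, -0.995, 0.018], [-0.201, 0.001, -0.98]]
ft_force: [-0.4, -0.2, -1.4]
grip_width: 0.0378
```

carry_out([
  {"travel":[0.0003,0,0.0015],"rotation":[0,0,0],"hand":-1},
  {"travel":[0.0003,0,0.0015],"rotation":[0,0,0],"hand":-1},
])

```text
t: 43.9
ee_pos: [0.5198, -0.3266, -0.0107]
ee_rot: [[0.975, -0.098, -0.199], [-0.097, -0.995, 0.018], [-0.2, 0.002, -0.98]]
ft_force: [0.0, -0.1, -2.2]
grip_width: 0.0383
```

carry_out([
  {"travel":[0.0003,0,0.0013],"rotation":[0,0,0],"hand":-1},
  {"travel":[0.0003,0,0.0013],"rotation":[0,0,0],"hand":-1},
])

```text
t: 44.15
ee_pos: [0.5199, -0.3267, -0.0112]
ee_rot: [[0.975, -0.098, -0.199], [-0.097, -0.995, 0.018], [-0.2, 0.002, -0.98]]
ft_force: [-1.3, 1.3, 6.2]
grip_width: 0.038
```

carry_out([
  {"travel":[0.0003,0,0.0013],"rotation":[0,0,0],"hand":-1},
  {"travel":[0.0003,0,0.0013],"rotation":[0,0,0],"hand":-1},
])

```text
t: 44.4
ee_pos: [0.5199, -0.3267, -0.0113]
ee_rot: [[0.975, -0.098, -0.199], [-0.097, -0.995, 0.018], [-0.2, 0.002, -0.98]]
ft_force: [-4.0, 2.0, 15.5]
grip_width: 0.0381
```

carry_out([
  {"travel":[0,0,-0.002],"rotation":[0,0,0],"hand":0},
  {"travel":[0,0,-0.002],"rotation":[0,0,0],"hand":0.2},
  {"travel":[0,0,-0.002],"rotation":[0,0,0],"hand":0.2},
  {"travel":[0,0,-0.002],"rotation":[0,0,0],"hand":0.2},
  {"travel":[0,0,-0.04],"rotation":[0,0,0],"hand":0.2},
  {"travel":[0,0,-0.1],"rotation":[0,0,0],"hand":0.2},
  {"travel":[0,0,-0.17],"rotation":[0,0,0],"hand":0.2},
  {"travel":[0,0,-0.24],"rotation":[0,0,0],"hand":0.2},
])

```text
t: 45.4
ee_pos: [0.5581, -0.3299, 0.1766]
ee_rot: [[0.975, -0.098, -0.2], [-0.096, -0.995, 0.019], [-0.201, 0.001, -0.98]]
ft_force: [0.9, -0.8, -0.2]
grip_width: 0.0557
```

```bash
python3 - <<'E'
from h import *
st();snap("wrist");pts("wrist",["guide_1"])
for d in ctrl.outline_of("guide_1","wrist")[:2]:
    ys,xs=np.where(d["mask"]);print(d["p"],cv2.minAreaRect(np.c_[xs,ys].astype(np.float32)))
snap("side");pts("side",["guide_1","cover","bin_handle"])
print(go2([.5225,.1745,.22],45,0))
E
```

```text
t 45.4 tcp [0.5581, -0.3299, 0.1766] F [0.9, -0.8, -0.2] w 0.0557 yaw(tool y) -95.64 z [-0.2, 0.019, -0.98]
wrist guide_1 [(0.9, [0.5293, -0.2415, 0.0092]), (0.68, [0.5273, -0.3306, 0.0104])]
0.93 ((248.7884521484375, 179.44232177734375), (48.63679885864258, 33.14362716674805), 78.69007110595703)
0.66 ((319.0, 180.5), (49.0, 30.0), 90.0)
side guide_1 [(0.7, [0.5291, -0.2348, 0.0012]), (0.61, [0.519, -0.3294, 0.0011]), (0.23, [0.3871, 0.0993, 0.0011])]
side cover [(0.61, [0.3868, 0.1011, -0.001])]
side bin_handle [(0.64, [0.5323, 0.1723, 0.099])]
('travel', [-0.1072, -0.6229, 0.0007], 'rot', [-0.0864, 0.1824, -0.841])
```

Both guides are in the case. Now back to the handle to shut the bin.

carry_out([
  {"travel":[-0.013,-0.075,0],"rotation":[-0.01,0.03,-0.12],"hand":0},
  {"travel":[-0.026,-0.15,0],"rotation":[-0.02,0.05,-0.24],"hand":0},
  {"travel":[-0.039,-0.225,0],"rotation":[-0.03,0.08,-0.36],"hand":0},
  {"travel":[-0.052,-0.3,0],"rotation":[-0.045,0.1,-0.48],"hand":0},
  {"travel":[-0.065,-0.375,0],"rotation":[-0.06,0.13,-0.6],"hand":0},
  {"travel":[-0.078,-0.45,0],"rotation":[-0.07,0.15,-0.72],"hand":0},
  {"travel":[-0.09,-0.52,0],"rotation":[-0.0864,0.1824,-0.841],"hand":0},
  {"travel":[-0.1,-0.59,0],"rotation":[-0.0864,0.1824,-0.841],"hand":-0.1},
])

```text
t: 46.75
ee_pos: [0.5251, 0.1489, 0.1894]
ee_rot: [[0.706, 0.708, 0.001], [0.708, -0.706, -0.002], [-0.0, 0.002, -1.0]]
ft_force: [0.6, -0.9, 0.4]
grip_width: 0.0428
```

```bash
python3 - <<'E'
from h import *
st();print(go2([.5325,.1745,.15],90,0))
E
```

```text
t 46.75 tcp [0.5251, 0.1489, 0.1894] F [0.6, -0.9, 0.4] w 0.0428 yaw(tool y) -44.9 z [0.001, -0.002, -1.0]
('travel', [0.0292, -0.0162, 0.0867], 'rot', [0.0019, 0.0012, -0.7483])
```

carry_out([
  {"travel":[0.0292,-0.0162,0],"rotation":[0,0,-0.17],"hand":-0.1},
  {"travel":[0.0292,-0.0162,0],"rotation":[0,0,-0.34],"hand":-0.1},
  {"travel":[0.0292,-0.0162,0],"rotation":[0,0,-0.51],"hand":-0.1},
  {"travel":[0.0292,-0.0162,0],"rotation":[0,0,-0.68],"hand":-0.1},
  {"travel":[0.0292,-0.0162,0.04],"rotation":[0,0,-0.748],"hand":-0.1},
  {"travel":[0.0292,-0.0162,0.0867],"rotation":[0,0,-0.748],"hand":-0.1},
  {"travel":[0.0292,-0.0162,0.0867],"rotation":[0,0,-0.748],"hand":-0.1},
])

```text
t: 47.62
ee_pos: [0.5317, 0.1723, 0.118]
ee_rot: [[0.002, 1.0, -0.004], [1.0, -0.002, -0.003], [-0.003, -0.004, -1.0]]
ft_force: [0.1, 0.2, 1.2]
grip_width: 0.0416
```

```bash
python3 - <<'E'
from h import *
st();snap("wrist");pts("wrist",["bin_handle"]);print(go2([.5327,.1748,.091],90,0))
E
```

```text
t 47.62 tcp [0.5317, 0.1723, 0.118] F [0.1, 0.2, 1.2] w 0.0416 yaw(tool y) -0.13 z [-0.004, -0.003, -1.0]
wrist bin_handle [(0.61, [0.536, 0.1743, 0.1068])]
('travel', [0.0025, -0.0017, 0.0754], 'rot', [0.002, 0.0017, -0.0021])
```

carry_out([
  {"travel":[0.002,0.001,0.04],"rotation":[0,0,0],"hand":-0.1},
  {"travel":[0.002,0.001,0.0745],"rotation":[0,0,0],"hand":-0.1},
  {"travel":[0.002,0.001,0.0745],"rotation":[0,0,0],"hand":-0.1},
  {"travel":[0.002,0.001,0.0745],"rotation":[0,0,0],"hand":-1},
  {"travel":[0.002,0.001,0.0745],"rotation":[0,0,0],"hand":-1},
  {"travel":[0.002,0.001,0.0745],"rotation":[0,0,0],"hand":-1},
  {"travel":[0.002,0.001,0.0745],"rotation":[0,0,0],"hand":-1},
  {"travel":[0.002,0.001,0.0745],"rotation":[0,0,0],"hand":-1},
])

```text
t: 48.72
ee_pos: [0.5328, 0.1744, 0.0616]
ee_rot: [[0.002, 1.0, -0.002], [1.0, -0.002, -0.002], [-0.002, -0.002, -1.0]]
ft_force: [-10.5, -1.0, 9.1]
grip_width: 0.009
```

carry_out([
  {"travel":[0,0.0085,-0.0082],"rotation":[0,0,0],"hand":-1},
  {"travel":[0,0.02,-0.0174],"rotation":[0,0,0],"hand":-1},
  {"travel":[0,0.0323,-0.0254],"rotation":[0,0,0],"hand":-1},
  {"travel":[0,0.0455,-0.0322],"rotation":[0,0,0],"hand":-1},
  {"travel":[0,0.0592,-0.0376],"rotation":[0,0,0],"hand":-1},
  {"travel":[0,0.0733,-0.0416],"rotation":[0,0,0],"hand":-1},
  {"travel":[0,0.0879,-0.0442],"rotation":[0,0,0],"hand":-1},
  {"travel":[0,0.1026,-0.0453],"rotation":[0,0,0],"hand":-1},
])

```text
t: 49.72
ee_pos: [0.6156, 0.174, 0.0978]
ee_rot: [[0.002, 1.0, -0.002], [1.0, -0.002, -0.002], [-0.002, -0.002, -1.0]]
ft_force: [-59.5, -2.6, 28.0]
grip_width: 0.0092
```

carry_out([
  {"travel":[0,0.0015,0],"rotation":[0,0,0],"hand":-1},
  {"travel":[0,0.003,0],"rotation":[0,0,0],"hand":-1},
  {"travel":[0,0.003,0],"rotation":[0,0,0],"hand":-1},
  {"travel":[0,0.003,0],"rotation":[0,0,0],"hand":-1},
])

```text
t: 50.22
ee_pos: [0.6151, 0.174, 0.0978]
ee_rot: [[0.002, 1.0, -0.007], [1.0, -0.002, -0.003], [-0.003, -0.007, -1.0]]
ft_force: [-26.1, -3.8, 16.8]
grip_width: 0.0087
```

carry_out([
  {"travel":[0,0,0],"rotation":[0,0,0],"hand":-0.5},
  {"travel":[0,0,0],"rotation":[0,0,0],"hand":-0.3},
  {"travel":[0,0,0],"rotation":[0,0,0],"hand":-0.2},
  {"travel":[0,0,-0.04],"rotation":[0,0,0],"hand":-0.2},
  {"travel":[0,-0.05,-0.1],"rotation":[0,0,0],"hand":-0.2},
  {"travel":[-0.04,-0.12,-0.13],"rotation":[0,0,0],"hand":-0.2},
  {"travel":[-0.08,-0.18,-0.13],"rotation":[0,0,0],"hand":-0.2},
  {"travel":[-0.08,-0.24,-0.13],"rotation":[0,0,0],"hand":-0.2},
])

```text
t: 51.22
ee_pos: [0.4256, 0.1096, 0.2018]
ee_rot: [[0.004, 1.0, 0.004], [1.0, -0.004, -0.002], [-0.002, 0.004, -1.0]]
ft_force: [0.8, 0.7, 0.1]
grip_width: 0.0369
```

```bash
python3 - <<'E'
from h import *
st();snap("wrist");pts("wrist",["bin_handle","cover","cover_handle"]);maskrect("wrist","cover",.008)
snap("side");pts("side",["bin_handle","cover","cover_handle"]);snap("scene");pts("scene",["bin_handle","bin_hinge","cover","cover_handle"]);maskrect("side","cover",.008)
E
```

```text
t 51.23 tcp [0.4256, 0.1096, 0.2018] F [0.8, 0.7, 0.1] w 0.0369 yaw(tool y) -0.22 z [0.004, -0.002, -1.0]
wrist bin_handle [(0.62, [0.6108, 0.176, 0.1376])]
wrist cover [(0.78, [0.3854, 0.0987, -0.002])]
wrist cover_handle [(0.58, [0.3905, 0.1036, 0.0241]), (0.39, [0.6193, 0.1731, 0.0206])]
cover 0.8 c 386.5 102.5 size 261.7 122.9 ang 84.62
side bin_handle []
side cover [(0.57, [0.3875, 0.0983, 0.0019])]
side cover_handle [(0.63, [0.3822, 0.0981, 0.0238]), (0.59, [0.6977, -0.1524, -0.0035])]
scene bin_handle [(0.95, [0.6142, 0.1764, 0.1402])]
scene bin_hinge [(0.93, [0.6177, 0.1751, 0.0217])]
scene cover [(0.57, [0.3845, 0.1023, -0.0001])]
scene cover_handle [(0.87, [0.3855, 0.1014, 0.0228])]
cover 0.79 c 383.0 95.7 size 271.9 122.7 ang 84.3
```

The bin is home (handle (0.613, 0.176, 0.140)) and the cover hasn't moved. Fetching the cover with the same grip.

```bash
python3 -c "
from h import *
print(go2([.3855,.0996,.07],84.4,0),go2([.3855,.0996,.0150],84.4,0))"
```

```text
('travel', [-0.0139, -0.0522, 0.2015], 'rot', [0.0024, 0.0015, 0.0915]) ('travel', [-0.0138, -0.0524, 0.2702], 'rot', [0.0024, 0.0015, 0.0915])
```

carry_out([
  {"travel":[-0.0128,-0.0505,0.07],"rotation":[0,0,0.0915],"hand":-0.2},
  {"travel":[-0.0128,-0.0505,0.14],"rotation":[0,0,0.0915],"hand":-0.2},
  {"travel":[-0.0128,-0.0505,0.19],"rotation":[0,0,0.0915],"hand":-0.2},
  {"travel":[-0.0128,-0.0505,0.19],"rotation":[0,0,0.0915],"hand":-0.2},
])

```text
t: 52.48
ee_pos: [0.3852, 0.1002, 0.0478]
ee_rot: [[0.098, 0.995, -0.002], [0.995, -0.098, -0.002], [-0.003, -0.002, -1.0]]
ft_force: [-0.5, 0.3, 0.9]
grip_width: 0.0372
```

```bash
python3 -c "
from h import *
st();snap('wrist');pts('wrist',['cover_handle','cover']);print(go2([.3855,.0996,.0150],84.4,0))"
```

```text
t 52.48 tcp [0.3852, 0.1002, 0.0478] F [-0.5, 0.3, 0.9] w 0.0372 yaw(tool y) -5.6 z [-0.002, -0.002, -1.0]
wrist cover_handle [(0.64, [0.3899, 0.1026, 0.0307])]
wrist cover [(0.8, [0.3885, 0.1005, -0.0012]), (0.65, [0.3867, 0.1036, 0.0278]), (0.21, [0.6193, 0.1696, 0.0264])]
('travel', [-0.0016, -0.0033, 0.0821], 'rot', [0.0046, 0.0008, 0.0])
```

carry_out([
  {"travel":[-0.0008,0.0004,0.04],"rotation":[0,0,0],"hand":-0.2},
  {"travel":[-0.0008,0.0004,0.07],"rotation":[0,0,0],"hand":-0.2},
  {"travel":[-0.0008,0.0004,0.0782],"rotation":[0,0,0],"hand":-0.2},
  {"travel":[-0.0008,0.0004,0.0782],"rotation":[0,0,0],"hand":-0.2},
  {"travel":[-0.0008,0.0004,0.0782],"rotation":[0,0,0],"hand":-1},
  {"travel":[-0.0008,0.0004,0.0782],"rotation":[0,0,0],"hand":-1},
  {"travel":[-0.0008,0.0004,0.0782],"rotation":[0,0,0],"hand":-1},
  {"travel":[-0.0008,0.0004,0.0782],"rotation":[0,0,0],"hand":-1},
])

```text
t: 53.62
ee_pos: [0.3874, 0.0998, -0.0129]
ee_rot: [[0.098, 0.995, 0.003], [0.995, -0.098, -0.002], [-0.001, 0.003, -1.0]]
ft_force: [-0.8, 0.2, 7.2]
grip_width: 0.0141
```

carry_out([
  {"travel":[0,0,0],"rotation":[0,0,0],"hand":-1},
  {"travel":[0,0,-0.03],"rotation":[0,0,0],"hand":-1},
  {"travel":[0,0,-0.08],"rotation":[0,0,0],"hand":-1},
  {"travel":[0,0,-0.13],"rotation":[0,0,0],"hand":-1},
  {"travel":[0,0,-0.178],"rotation":[0,0,0],"hand":-1},
  {"travel":[0,0,-0.178],"rotation":[0,0,0],"hand":-1},
])

```text
t: 54.38
ee_pos: [0.3881, 0.1002, 0.1311]
ee_rot: [[0.098, 0.995, 0.007], [0.995, -0.098, -0.001], [-0.0, 0.007, -1.0]]
ft_force: [-0.8, -0.5, -1.9]
grip_width: 0.0138
```

```bash
python3 -c "
from h import *
st();print(go2([.5262,-.281,.158],84.4,0));snap('wrist');maskrect('wrist','cover',.152);pts('wrist',['cover'])"
```

```text
t 54.38 tcp [0.3881, 0.1002, 0.1311] F [-0.8, -0.5, -1.9] w 0.0138 yaw(tool y) -5.6 z [0.007, -0.001, -1.0]
('travel', [-0.4573, 0.2182, 0.0056], 'rot', [0.007, 0.0002, -0.0])
cover 0.78 c 390.4 141.5 size 177.9 119.9 ang 84.36
wrist cover [(0.78, [0.3854, 0.1013, 0.14])]
```

carry_out([
  {"travel":[-0.06,0.03,0],"rotation":[0,0,0],"hand":-1},
  {"travel":[-0.13,0.065,0],"rotation":[0,0,0],"hand":-1},
  {"travel":[-0.2,0.1,0],"rotation":[0,0,0],"hand":-1},
  {"travel":[-0.27,0.13,0],"rotation":[0,0,0],"hand":-1},
  {"travel":[-0.34,0.165,0],"rotation":[0,0,0],"hand":-1},
  {"travel":[-0.41,0.2,0],"rotation":[0,0,0],"hand":-1},
  {"travel":[-0.4573,0.218,0.005],"rotation":[0,0,0],"hand":-1},
  {"travel":[-0.4573,0.218,0.005],"rotation":[0,0,0],"hand":-1},
])

```text
t: 55.52
ee_pos: [0.524, -0.283, 0.1233]
ee_rot: [[0.1, 0.995, -0.0], [0.995, -0.1, -0.0], [-0.0, -0.0, -1.0]]
ft_force: [-0.4, 0.2, -2.1]
grip_width: 0.0137
```

carry_out([
  {"travel":[0,0,0.04],"rotation":[0,0,0],"hand":-1},
  {"travel":[0,0,0.07],"rotation":[0,0,0],"hand":-1},
  {"travel":[0,0,0.08],"rotation":[0,0,0],"hand":-1},
  {"travel":[0,0,0.08],"rotation":[0,0,0],"hand":-1},
  {"travel":[0,0,0.08],"rotation":[0,0,0],"hand":-1},
])

```text
t: 56.15
ee_pos: [0.5253, -0.2813, 0.0629]
ee_rot: [[0.097, 0.995, 0.004], [0.995, -0.097, -0.002], [-0.002, 0.004, -1.0]]
ft_force: [0.5, -0.1, -2.7]
grip_width: 0.0138
```

```bash
python3 -c "
from h import *
st();R=np.array(ctrl.get_obs()['ee_rot']);print(R.T@(np.array([.5265,-.281,.030])-ctrl.get_obs()['ee_pos'])/.8)
snap('side');pts('side',['cover','guide_1','case']);snap('scene');pts('scene',['cover','case'])"
```

```text
t 56.15 tcp [0.5253, -0.2813, 0.0629] F [0.5, -0.1, -2.7] w 0.0138 yaw(tool y) -5.59 z [0.004, -0.002, -1.0]
[0.00062164 0.00129717 0.04111878]
side cover [(0.66, [0.5253, -0.2808, 0.0764]), (0.64, [0.6776, -0.4104, -0.0013])]
side guide_1 []
side case []
scene cover [(0.82, [0.5249, -0.2833, 0.0744])]
scene case [(0.66, [0.5257, -0.2804, -0.0023])]
```

Lowering in: first to just above the ledge, then settle.

carry_out([
  {"travel":[0.0006,0.0013,0.015],"rotation":[0,0,0],"hand":-1},
  {"travel":[0.0006,0.0013,0.025],"rotation":[0,0,0],"hand":-1},
  {"travel":[0.0006,0.0013,0.032],"rotation":[0,0,0],"hand":-1},
  {"travel":[0.0006,0.0013,0.036],"rotation":[0,0,0],"hand":-1},
  {"travel":[0.0006,0.0013,0.039],"rotation":[0,0,0],"hand":-1},
  {"travel":[0.0006,0.0013,0.041],"rotation":[0,0,0],"hand":-1},
  {"travel":[0.0006,0.0013,0.041],"rotation":[0,0,0],"hand":-1},
])

```text
t: 57.38
ee_pos: [0.5261, -0.281, 0.0294]
ee_rot: [[0.098, 0.995, 0.003], [0.995, -0.098, -0.002], [-0.001, 0.003, -1.0]]
ft_force: [0.3, 0.3, -1.2]
grip_width: 0.0138
```

carry_out([
  {"travel":[0,0,0.0012],"rotation":[0,0,0],"hand":-1},
  {"travel":[0,0,0.0012],"rotation":[0,0,0],"hand":-1},
  {"travel":[0,0,0.0012],"rotation":[0,0,0],"hand":-1},
])

```text
t: 57.75
ee_pos: [0.5262, -0.281, 0.0291]
ee_rot: [[0.098, 0.995, 0.003], [0.995, -0.098, -0.002], [-0.002, 0.003, -1.0]]
ft_force: [-2.8, 1.1, 6.8]
grip_width: 0.0136
```

carry_out([
  {"travel":[0,0,0],"rotation":[0,0,0],"hand":-0.5},
  {"travel":[0,0,0],"rotation":[0,0,0],"hand":-0.3},
  {"travel":[0,0,0],"rotation":[0,0,0],"hand":-0.2},
  {"travel":[0,0,-0.06],"rotation":[0,0,0],"hand":-0.2},
  {"travel":[0,-0.05,-0.13],"rotation":[0,0,0],"hand":-0.2},
  {"travel":[0,-0.09,-0.18],"rotation":[0,0,0],"hand":-0.2},
  {"travel":[0,-0.09,-0.18],"rotation":[0,0,0],"hand":-0.2},
])

```text
t: 58.62
ee_pos: [0.4539, -0.2745, 0.1755]
ee_rot: [[0.099, 0.995, 0.007], [0.995, -0.099, -0.005], [-0.004, 0.007, -1.0]]
ft_force: [0.8, 0.1, 0.2]
grip_width: 0.0368
```

```bash
python3 -c "
from h import *
st();im=snap('wrist','w14');pts('wrist',['cover','tab_grip']);maskrect('wrist','cover',.05);maskrect('wrist','tab_grip',.0745);snap('side');pts('side',['cover','tab_grip']);snap('scene');pts('scene',['cover'])
print(go2([.4507,-.2736,.1],84,0))"
```

```text
t 58.62 tcp [0.4539, -0.2745, 0.1755] F [0.8, 0.1, 0.2] w 0.0368 yaw(tool y) -5.66 z [0.007, -0.005, -1.0]
wrist cover [(0.93, [0.5245, -0.2783, 0.0386])]
wrist tab_grip [(0.85, [0.4449, -0.2732, 0.0622]), (0.44, [0.7543, -0.2188, -0.0053])]
cover 0.77 c 523.7 -276.2 size 256.7 120.6 ang 84.47
cover 0.6 c 657.5 -167.6 size 116.3 15.2 ang 61.56
tab_grip 0.77 c 451.5 -258.8 size 44.6 13.6 ang 84.45
side cover [(0.97, [0.5275, -0.2792, 0.044])]
side tab_grip [(0.53, [0.4473, -0.275, 0.0648])]
scene cover [(0.92, [0.5245, -0.2787, 0.0449])]
('travel', [-0.0004, -0.0044, 0.1269], 'rot', [0.0018, 0.0008, 0.0068])
```

View pics/w14.png

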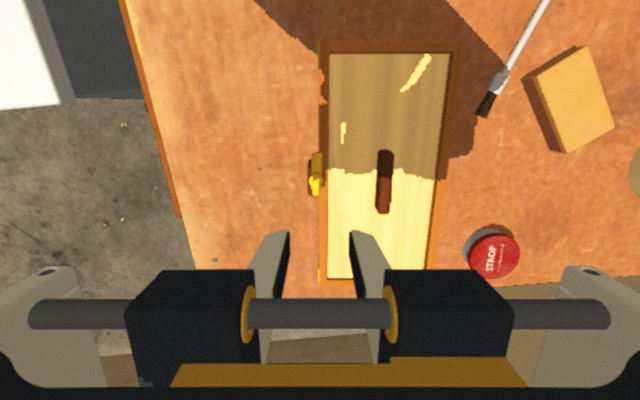

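The cover is flush in its rebate and matches the first view. Now turn the button back.

carry_out([
  {"travel":[0.0006,-0.0034,0.06],"rotation":[0,0,0.02],"hand":-0.2},
  {"travel":[0.0006,-0.0034,0.12],"rotation":[0,0,0.02],"hand":-0.2},
  {"travel":[0.0006,-0.0034,0.17],"rotation":[0,0,0.02],"hand":-0.2},
  {"travel":[0.0006,-0.0034,0.182],"rotation":[0,0,0.02],"hand":-0.2},
  {"travel":[0.0006,-0.0034,0.182],"rotation":[0,0,0.02],"hand":-0.2},
  {"travel":[0.0006,-0.0034,0.182],"rotation":[0,0,0.02],"hand":-1},
  {"travel":[0.0006,-0.0034,0.182],"rotation":[0,0,0.02],"hand":-1},
  {"travel":[0.0006,-0.0034,0.182],"rotation":[0,0,0.02],"hand":-1},
])

```text
t: 60.12
ee_pos: [0.452, -0.2734, 0.0272]
ee_rot: [[0.118, 0.993, 0.004], [0.993, -0.118, -0.002], [-0.002, 0.004, -1.0]]
ft_force: [0.2, -0.3, 0.5]
grip_width: 0.0115
```

carry_out([
  {"travel":[0,0,0],"rotation":[0,0,0],"hand":-1},
  {"travel":[0,0,0],"rotation":[0,0,0],"hand":-1},
])

```text
t: 60.38
ee_pos: [0.4517, -0.2733, 0.027]
ee_rot: [[0.118, 0.993, 0.003], [0.993, -0.118, -0.002], [-0.002, 0.003, -1.0]]
ft_force: [-1.9, 0.3, 6.4]
grip_width: 0.008
```

carry_out([
  {"travel":[0,0,-0.001],"rotation":[0,0,0.12],"hand":-1},
  {"travel":[0,0,-0.001],"rotation":[0,0,0.25],"hand":-1},
  {"travel":[0,0,-0.001],"rotation":[0,0,0.38],"hand":-1},
  {"travel":[0,0,-0.001],"rotation":[0,0,0.51],"hand":-1},
  {"travel":[0,0,-0.001],"rotation":[0,0,0.64],"hand":-1},
  {"travel":[0,0,-0.001],"rotation":[0,0,0.77],"hand":-1},
  {"travel":[0,0,-0.001],"rotation":[0,0,0.9],"hand":-1},
  {"travel":[0,0,-0.001],"rotation":[0,0,0.9],"hand":-1},
])

```text
t: 61.38
ee_pos: [0.4513, -0.2731, 0.0271]
ee_rot: [[0.873, 0.489, 0.002], [0.489, -0.873, -0.001], [0.001, 0.002, -1.0]]
ft_force: [-1.8, -1.3, -3.4]
grip_width: 0.0073
```

carry_out([
  {"travel":[0,0,0],"rotation":[0,0,0.13],"hand":-1},
  {"travel":[0,0,0],"rotation":[0,0,0.26],"hand":-1},
  {"travel":[0,0,0],"rotation":[0,0,0.39],"hand":-1},
  {"travel":[0,0,0],"rotation":[0,0,0.5],"hand":-1},
  {"travel":[0,0,0],"rotation":[0,0,0.56],"hand":-1},
  {"travel":[0,0,0],"rotation":[0,0,0.56],"hand":-1},
  {"travel":[0,0,0],"rotation":[0,0,0.56],"hand":-1},
])

```text
t: 62.25
ee_pos: [0.4513, -0.2729, 0.0271]
ee_rot: [[0.997, -0.074, 0.002], [-0.074, -0.997, -0.001], [0.002, 0.001, -1.0]]
ft_force: [-2.6, 1.1, -3.5]
grip_width: 0.0076
```

carry_out([
  {"travel":[0,0,0],"rotation":[0,0,0],"hand":-0.5},
  {"travel":[0,0,0],"rotation":[0,0,0],"hand":-0.3},
  {"travel":[0,0,0],"rotation":[0,0,0],"hand":-0.2},
  {"travel":[0,0,-0.07],"rotation":[0,0,0],"hand":-0.2},
  {"travel":[0,0,-0.14],"rotation":[0,0,0],"hand":-0.2},
  {"travel":[0,0,-0.2],"rotation":[0,0,0],"hand":-0.2},
  {"travel":[0,0,-0.26],"rotation":[0,0,0],"hand":-0.2},
  {"travel":[0,0,-0.26],"rotation":[0,0,0],"hand":-0.2},
])

```text
t: 63.25
ee_pos: [0.4526, -0.2738, 0.2389]
ee_rot: [[0.997, -0.077, 0.008], [-0.076, -0.997, -0.006], [0.009, 0.005, -1.0]]
ft_force: [0.4, 0.9, -0.8]
grip_width: 0.0374
```

```bash
python3 -c "
from h import *
st();im=snap('wrist','w15');pts('wrist',['cover','tab_grip','guide_1']);maskrect('wrist','cover',.05);maskrect('wrist','tab_grip',.0745);snap('side');pts('side',['cover','bin_handle']);snap('scene');pts('scene',['cover','cover_handle','bin_handle'])"
```

```text
t 63.25 tcp [0.4526, -0.2738, 0.2389] F [0.4, 0.9, -0.8] w 0.0374 yaw(tool y) -94.39 z [0.008, -0.006, -1.0]
wrist cover [(0.89, [0.5218, -0.2781, 0.0335])]
wrist tab_grip [(0.86, [0.4477, -0.273, 0.0601])]
wrist guide_1 [(0.16, [0.5234, -0.2779, 0.0341])]
cover 0.71 c 522.4 -277.8 size 258.4 121.5 ang 84.4
tab_grip 0.51 c 460.2 -271.5 size 12.6 44.5 ang 85.65
side cover [(0.77, [0.5304, -0.2782, 0.0418])]
side bin_handle [(0.63, [0.615, 0.1736, 0.136])]
scene cover [(0.58, [0.5233, -0.2781, 0.0415])]
scene cover_handle [(0.9, [0.5281, -0.2828, 0.0613])]
scene bin_handle [(0.91, [0.6138, 0.1748, 0.1401])]
```

```bash
python3 -c "
from h import *
print(ctrl.job_done())"
```

```text
the job is handed in; nothing more can be done
None
```

The job is done and handed in at about 63 s of the 210 s allowed. The bin held two guides; its third place was empty.

I turned the button aside, laid the cover on the bench, tipped the bin and stood both guides on the case floor. Then I shut the bin, put the cover back and turned the button across it.

**Last checks (measured, not viewed):**
- **Button:** about 1° from straight across.
- **Cover:** underside at about 42 mm, so flush, and centred where it started.
- **Bin:** handle at (0.614, 0.175, 0.140), its shut position.
- **Guides:** before the cover went on, the detector put them at about (0.529, -0.238) and (0.525, -0.330) at floor height. I felt each touch the floor, but did not view them standing in the case.
- **Final picture:** not viewed, as the 16-picture limit was reached. The measurements above come from that picture and the two fixed cameras.

**Things that went wrong or disagreed:**
- **Fingertip offset:** the real fingertips end 30 mm behind the reported TCP. Because of this the first two pinches at the button closed on air. I confirmed the offset with a light touch on the bench (22 N) and allowed for it afterwards.
- **Shutting force:** pushing the bin against its stop gave a wrist force of about 66 N for a moment, under the 120 N limit.
- **Cover knock:** I saw no sign of the cover being knocked aside.

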